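# Set out the bead sample boards

### The arm

A 7-joint arm with a two-finger parallel gripper is mounted at the origin on the work surface. World frame = base frame: x ahead of the robot, y to its left, z up, the work surface at z = 0. Lengths are in m, angles in rad, forces in N, time in s.
With the tool pointing down it reaches from about 0.4 to 0.85 m from the base axis. Payload 4.4 kg.
Tool frame: the origin (TCP) lies between the finger pads; the fingertips stand 17 mm ahead of it and the grasp point (between the pads) lies 2 mm behind it; z points along the fingers, y is the line along which they close (so a half turn about z gives the same grasp; the last joint's range is limited). The gripper opens to 94 mm and grips with 3 to 60 N. Pads are 16 mm wide; open, the fingers measure 119 mm over their backs; the gripper's body (75 mm by 177 mm) begins 78 mm behind the grasp point.
Start: joints at [-1.397, 0.628, 0.038, 1.517, -0.027, 0.996, -0.02], TCP at [0.154, 0.631, 0.222] pointing down, gripper open.
Joint ranges: [-3.06, 3.06], [-0.37, 2.12], [-1.25, 1.32], [0.18, 2.47], [-1.1, 4.24], [0.23, 1.98], [-2.94, 2.94]. Speed limits (rad/s): [2.57, 2.57, 3.14, 3.14, 3.14, 3.14, 3.14].

### API

Orientations are given as a 3x3 rotation matrix whose columns are the frame's x, y, z axes.
In Python, from cell import * gives the robot as it stands. The module is installed in compiled form; this text tells all that it offers.
- The arm moves only by the tool carry_out, never from a script. Its arguments are lists of equal length, an entry for each row: "delta_pos": the shift along the tool's x, y, z as a fraction of full scale, a list of three; "rotation": the turn, a rotation vector about the tool's x, y, z as a fraction of full scale, a list of three. In form: {"delta_pos": [[x, y, z], ...], "rotation": [[wx, wy, wz], ...]}. A call has 1 to 5 rows; each row is the pose to reach, as a shift and turn from the pose commanded when the call began, along the tool's axes at that moment; what a row does not reach only later rows make up. Full scale, the value 1, is 20 cm for a shift and 45 degrees for a turn. A row lasts 1/12 s, in which the tool goes at most 41.7 mm and 7.16 degrees, less where a joint would pass 70% of its speed; a pose out of reach is approached as far as the arm can. A call with a number of a shift or a turn outside -1 to 1 is refused whole. A call with a gripper value outside its range is refused whole. "hand" is the closure, from -1 (fully open) to 1 (shut), set as the call begins (left out, the last holds). The fingers move at their own pace and stop on an object; "newtons" is the grip in N (left out, the last holds). Time passes only in rows, so rows that repeat a pose let the fingers close. It gives the time, the measured TCP pose, the force, the opening and the grip force at its end, in the units of the state.
- sense(): the state, without advancing time (a new reading comes with each control period).
- camera(name): name is "scene" or "side" or "wrist"; returns (picture, depth): 400x640x3 uint8, blue, green, red; 400x640 float32, m along the optical axis (not along the pixel's ray), 0 where there is no reading.
- camera_info(name): a dict with "mtx" (3x3 intrinsics, pixels), "rvec" (rotation vector, rad) and "tvec" (3), from world to camera coordinates, as OpenCV has them. Camera axes: x right, y down, z forward; pixel columns grow to the right and rows downward; lengths in m; the calibration is good to about 2 mm. A picture is of the moment at which its call begins: read the wrist's pose just before it. camera_info takes no time and is no camera call; for the wrist camera it gives the pose at the moment of the call.
- close_job(): hands the job in; it is judged then, once.
The state is a dict: "time_s": time; "joint_pos": joint angles; "qvel": joint speeds; "tau": joint torques, N m; "ee_pos": TCP position; "orientation": TCP orientation; "contact_force": force on the tool from outside, world axes, zero at the start; "torque": the same for the moment, N m; "width": opening from 0.0 (shut) to 1.0 (fully open); "grip_force": force on a finger pad.
Only numpy, scipy, OpenCV 4.12 (cv2) and the standard library are available. Lean on these libraries where they do the work, as an engineer would, in place of code of your own. Each camera call takes 0.05 s, during which the arm holds its last target. There are 200 camera calls.

### The job

The bead sample boards are locked in the slotted wooden rack. Pull the rack's lock knob all the way out, slide every board up out of its slot and stand it upright on the ledge of the sloped display stand, leaning against the back rest; when all the boards are out on the stand, push the lock knob fully home again. Do not knock the tools and tins on the bench about.

Things in the scene. Friction and masses are not known exactly. Their poses are not given: they have to be found in the camera images.
- rack: Fixed wooden rack, origin on the bench under its centre; base 110 (x) x 224 (y) x 10 mm. Five upright slots at y = -92, -46, 0, 46, 92 mm, 11 mm wide; a board stands in one, bottom at z = 10, top at z = 130 mm, faces towards +-y, edges guided by grooved cheeks up to z = 75 mm. On the -x side a steel locking bar (x -46 to -36, z 133 to 143 mm) runs along y on two end posts.
- lock (a joint): Slide of the locking bar along the rack's -y, in m: 0 = home (locked), 0.024 = fully out. The bar has a 10 mm wide tooth per slot, reaching in to x = -21 mm of the rack just above the board's top edge; home, they stop the boards from being lifted; out, they lie midway between the boards. Stiff: about 3 N, stays where it is left.
- lock_knob (a point): Centre of the round dark wooden lock knob, 28 mm in diameter and 28 mm long along the rack's y, on the -y end of the locking bar, 138 mm above the bench; home, its inner end stands 21 mm clear of the rack's end post. It moves with the bar; out is the rack's -y.
- board1: Bead sample board (one of three or four that are present), plywood with rows of beads showing on both faces: 8 mm thick (its x), 64 mm wide (its y), 120 mm tall (its z). Origin at the centre of its bottom edge. The top 30 mm is plain, to grip. Either face may show.
- board2: Bead sample board (one of three or four that are present), plywood with rows of beads showing on both faces: 8 mm thick (its x), 64 mm wide (its y), 120 mm tall (its z). Origin at the centre of its bottom edge. The top 30 mm is plain, to grip. Either face may show.
- board3: Bead sample board (one of three or four that are present), plywood with rows of beads showing on both faces: 8 mm thick (its x), 64 mm wide (its y), 120 mm tall (its z). Origin at the centre of its bottom edge. The top 30 mm is plain, to grip. Either face may show.
- board4: Bead sample board (one of three or four that are present), plywood with rows of beads showing on both faces: 8 mm thick (its x), 64 mm wide (its y), 120 mm tall (its z). Origin at the centre of its bottom edge. The top 30 mm is plain, to grip. Either face may show.
- board5: Bead sample board (one of three or four that are present), plywood with rows of beads showing on both faces: 8 mm thick (its x), 64 mm wide (its y), 120 mm tall (its z). Origin at the centre of its bottom edge. The top 30 mm is plain, to grip. Either face may show.
- stand: Loose wooden display stand, 1.5 kg, origin on the bench under it. Base plate x = -70 to 50, y = -160 to 160 mm. Carries the sloped rest (rest). Its +x side is the display side; it may be bumped while you work.
- rest: Sloped rest, fixed to the stand: z tilted 20 deg from vertical towards the stand's -x; origin 40 mm above the bench where ledge and back rest meet, mid-length. In its frame: ledge = plane z 0, x 0 to 15 mm; back rest = plane x 0, up to z 62 mm; lip at x 15 to 21, 8 mm high; all y +-158 mm, room for 4 boards side by side. A well placed board: origin x 4, z 0, y within +-126 mm, same z axis.
- pliers_a: Bystander, leave alone. Pliers with dark blue handles, 125 mm long, lying flat; origin under the pivot.
- pliers_b: Bystander, leave alone. A second pair of pliers like the first.
- tweezers: Bystander, leave alone. Steel tweezers, 145 mm long, lying flat; origin under the middle.
- bead_jar: Bystander, leave alone. Amber glass jar, 54 mm across, 75 mm tall; origin under its centre.
- tin: Bystander, leave alone. Small round aluminium tin, 44 mm across, 28 mm tall; origin under its centre.
- spool: Bystander, leave alone. Wooden spool of copper wire standing on end, 44 mm across, 40 mm tall; origin under its centre.
There are look-alikes about, which are no part of the job. What is shaped like the board3 but green is not meant.

How it is judged:
On the way, in this order (a step that is already met when the one before it is completed fails the run):
1. the lock knob is pulled fully out (value of joint lock above 0.019 m), for 0.2 s.
2. every board present stands on the ledge of the display stand, leaning on the rest, released (x of board1 in the frame of rest between -0.004 and 0.014 m and z of board1 in the frame of rest between -0.005 and 0.008 m and y of board1 in the frame of rest between -0.13 and 0.13 m and angle between the z axis of each of board1, board2, board3, board4, board5 and the z axis of rest, either way round below 0.15 rad and angle between each of board1, board2, board3, board4, board5's own z axis and vertical below 0.8 rad and angle between the x axis of each of board1, board2, board3, board4, board5 and the x axis of rest, either way round below 0.15 rad and linear speed of each of board1, board2, board3, board4, board5 below 0.03 m/s and contact force between each of board1, board2, board3, board4, board5 and the fingers below 0.1 N and x of board2 in the frame of rest between -0.004 and 0.014 m and z of board2 in the frame of rest between -0.005 and 0.008 m and y of board2 in the frame of rest between -0.13 and 0.13 m and x of board3 in the frame of rest between -0.004 and 0.014 m and z of board3 in the frame of rest between -0.005 and 0.008 m and y of board3 in the frame of rest between -0.13 and 0.13 m and x of board4 in the frame of rest between -0.004 and 0.014 m and z of board4 in the frame of rest between -0.005 and 0.008 m and y of board4 in the frame of rest between -0.13 and 0.13 m and x of board5 in the frame of rest between -0.004 and 0.014 m and z of board5 in the frame of rest between -0.005 and 0.008 m and y of board5 in the frame of rest between -0.13 and 0.13 m), for 0.2 s.
3. the lock knob is pushed home again (value of joint lock below 0.004 m), for 0.2 s.
At the end, for the whole second after the job is handed in: Every board present stands upright on the ledge (bottom edge within 8 mm of the ledge and its back within 10 mm of the back rest, within the ledge's length, in line with the rest within 0.15 rad), released and at rest, and the lock knob is within 4 mm of home (all of step 2 and value of joint lock below 0.004 m and angle between stand's own z axis and vertical below 0.1 rad); the robot touches nothing.
It fails at once if a tool, jar, tin or spool on the bench is knocked more than 60 mm aside (distance of any of pliers_a, pliers_b, tweezers, bead_jar, tin, spool from where it was at the start of the episode above 0.06 m).
Of board1, board2, board3, board4, board5 only 3 to 4 are there at a start; the rules pass over those that are not, and their reading is None.
At some moment in a run one of stand may be knocked a few centimetres aside while the robot is not near it.
It also fails if it takes over 210 s, if anything falls off the work surface, if the arm or the gripper's body presses on something with over 40 N, if the wrist force passes 120 N, or if a joint passes its speed limit or range.

## Working session

There is one attempt and no reset: what is moved stays moved. The work goes in short steps, Python scripts to look and compute and a tool call to move; the robot and the scene stay as the last step left them, time stands still between calls to the robot, and variables do not carry over. Pictures are saved under pics/ and viewed, at most 14 in all, crops included, and the job is handed in when it is done.

Besides the shell and the picture viewer there is one more tool, called after ">>>" as name(argument=value, ...) on one line, values as JSON. carry_out: Moves the arm, as the interface text tells. Its arguments: {"type":"object","properties":{"delta_pos":{"type":"array","items":{"type":"array","items":{"type":"number"}}},"rotation":{"type":"array","items":{"type":"array","items":{"type":"number"}}},"hand":{"type":"number"},"newtons":{"type":"number"}},"required":["delta_pos","rotation"]}

```bash
mkdir -p pics
cat > h.py <<'E'
from cell import *
import numpy as np, cv2
def cam(n):
    i=camera_info(n); p,d=camera(n); return p,d,i
def pts(d,i):
    K=np.array(i["mtx"],float); R=cv2.Rodrigues(np.array(i["rvec"],float))[0]; t=np.array(i["tvec"],float).ravel()
    v,u=np.mgrid[:d.shape[0],:d.shape[1]]
    c=np.stack([(u-K[0,2])/K[0,0]*d,(v-K[1,2])/K[1,1]*d,d],-1)
    w=(c-t)@R; w[d==0]=np.nan; return w
E
python3 - <<'E'
from h import *
for n in("scene","side"):
    p,d,i=cam(n); cv2.imwrite(f"pics/{n}0.png",p); np.savez(f"{n}0.npz",p=p,d=d,w=pts(d,i))
    R=cv2.Rodrigues(np.array(i["rvec"],float))[0]; print(n,-R.T@np.array(i["tvec"]).ravel(),R[2])
print(sense())
E
```

```text
scene [1.39928112 0.09617948 1.13117605] [-0.62891433 -0.0987763  -0.77117443]
side [0.4163926  0.89697305 0.73307608] [ 0.12562776 -0.82370004 -0.5529339 ]
{'time_s': 0.1, 'joint_pos': array([-1.39679949,  0.62923651,  0.03844533,  1.51827312, -0.02698812,
        0.99628838, -0.01996529]), 'qvel': array([ 1.16647273e-04, -1.71133430e-03, -1.06671099e-03, -2.13181330e-03,
       -5.36023546e-04, -2.50590660e-03,  9.39021151e-05]), 'tau': array([ 3.84211860e-03, -5.50785148e+01,  1.14832699e+00, -1.87115067e+01,
       -5.19944122e-02,  1.92999747e-02,  5.56979069e-05]), 'ee_pos': array([0.15421671, 0.63085152, 0.22165552]), 'orientation': array([[-9.71395895e-01,  2.37465524e-01, -3.75066797e-04],
       [ 2.37465818e-01,  9.71394502e-01, -1.64517714e-03],
       [-2.63350268e-05, -1.68718386e-03, -9.99998576e-01]]), 'contact_force': array([ 0.32043498, -0.7659075 , -0.40884099]), 'torque': array([-0.03127044,  0.01383467, -0.00169807]), 'grip_force': 0.0, 'width': 1.0026276291812293}
```

View pics/scene0.png

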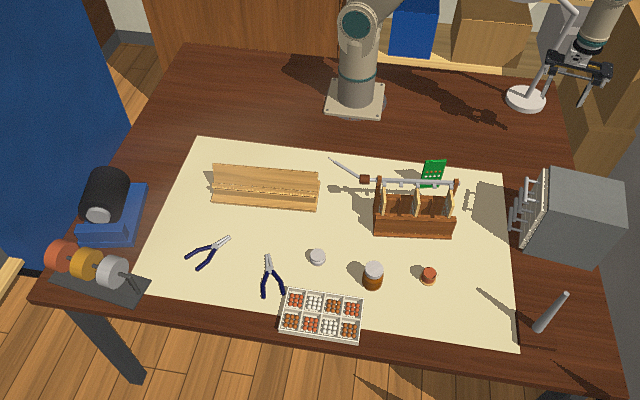

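View pics/side0.png

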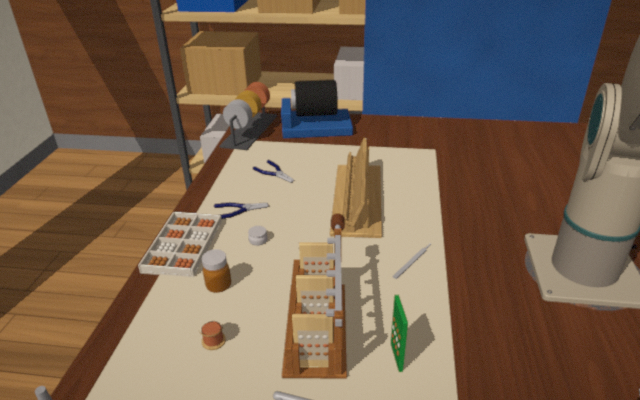

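Scene: rack about (415,205) with its knob at (364,180), stand at (265,187), green look-alike at (432,172), tweezers at (345,168), pliers (208,252) and (270,275), tin (317,257), jar (373,275), spool (428,275). The side picture shows three boards in the rack, tops near (316,255), (315,288) and (313,325). The knob is at (338,222).

Run:
```python
from h import *
S=np.load("side0.npz"); C=np.load("scene0.npz")
a=cv2.resize(S["p"][205:385,250:430],None,fx=3.3,fy=3.3,interpolation=cv2.INTER_CUBIC)
cv2.imwrite("pics/rackcrop.png",a)
for nm,D in(("side",S),("scene",C)):
    w=D["w"].reshape(-1,3); m=(w[:,0]>.3)&(w[:,0]<.85)&(w[:,1]>-.1)&(w[:,1]<.4)
    r=w[m]
    b=r[(r[:,2]>.1385)&(r[:,2]<.147)]
    print(nm,"bar",len(b),b.mean(0),b.min(0),b.max(0)) 
    t=r[(r[:,2]>.122)&(r[:,2]<.1335)]
    if len(t):
        ys=np.round(t[:,1]/.006)*.006
        for y in np.unique(ys):
            k=t[ys==y]; print("  top",round(y,3),len(k),k[:,0].min().round(3),k[:,0].max().round(3),k[:,2].mean().round(3))
    # stand
    s=w[(w[:,0]>.25)&(w[:,0]<.75)&(w[:,1]<-.05)&(w[:,1]>-.6)&(w[:,2]>.055)&(w[:,2]<.12)]
    print("stand",len(s),s.min(0),s.max(0))
```

```text
side bar 787 [0.49660648 0.2226548  0.1430729 ] [0.47322361 0.06524273 0.13852764] [0.52481522 0.34288297 0.14698268]
  top 0.09 4 0.499 0.516 0.131
  top 0.096 2 0.516 0.518 0.132
  top 0.12 1 0.5 0.5 0.124
  top 0.126 6 0.499 0.511 0.127
  top 0.132 5 0.513 0.549 0.13
  top 0.138 84 0.513 0.575 0.129
  top 0.144 117 0.514 0.575 0.127
  top 0.15 2 0.551 0.57 0.124
  top 0.228 67 0.502 0.559 0.129
  top 0.234 144 0.501 0.564 0.128
  top 0.24 19 0.546 0.563 0.128
  top 0.258 1 0.392 0.392 0.122
  top 0.264 1 0.387 0.387 0.123
  top 0.27 3 0.386 0.391 0.123
  top 0.276 2 0.386 0.39 0.122
  top 0.282 1 0.386 0.386 0.123
  top 0.288 3 0.381 0.385 0.122
  top 0.294 1 0.383 0.383 0.122
  top 0.3 1 0.377 0.377 0.123
  top 0.306 3 0.378 0.38 0.123
  top 0.312 1 0.373 0.373 0.123
  top 0.318 49 0.491 0.54 0.13
  top 0.324 179 0.49 0.554 0.128
  top 0.33 49 0.522 0.554 0.128
  top 0.336 33 0.473 0.486 0.126
  top 0.342 1 0.476 0.476 0.133
stand 1676 [ 0.45955399 -0.59991906  0.05502317] [ 0.74939129 -0.0534019   0.11999809]
scene bar 382 [0.49922445 0.20635856 0.14204278] [0.47605504 0.0677262
[... 388 characters left out ...]
01 0.131
  top 0.174 3 0.501 0.515 0.132
  top 0.18 2 0.517 0.517 0.132
  top 0.186 1 0.516 0.516 0.131
  top 0.222 5 0.511 0.519 0.129
  top 0.228 34 0.506 0.565 0.128
  top 0.234 22 0.509 0.568 0.129
  top 0.24 2 0.559 0.565 0.126
  top 0.246 1 0.494 0.494 0.131
  top 0.252 1 0.395 0.395 0.122
  top 0.258 2 0.492 0.493 0.132
  top 0.276 2 0.391 0.504 0.127
  top 0.294 1 0.488 0.488 0.133
  top 0.3 1 0.378 0.378 0.123
  top 0.306 1 0.377 0.377 0.122
  top 0.312 3 0.489 0.499 0.132
  top 0.318 32 0.499 0.555 0.127
  top 0.324 32 0.485 0.556 0.129
  top 0.33 8 0.487 0.55 0.13
  top 0.336 5 0.482 0.491 0.129
stand 2155 [ 0.46561269 -0.59981429  0.05505021] [ 0.7498704  -0.05728667  0.11990723]
```

View pics/rackcrop.png

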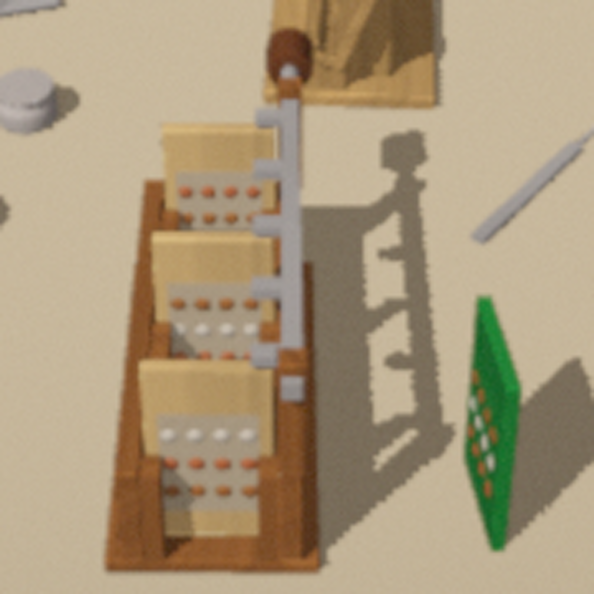

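The crop shows three plain-topped plywood boards at (218,150), (212,265) and (206,400), in slots -92, 0 and 92 of the rack. The green board, a look-alike standing outside the rack at (492,430), is not meant. The bar's teeth lie over the boards and the knob is at (290,55).

```bash
cat >> h.py <<'E'
from scipy.optimize import least_squares
def stand_fit(W,guess=(.47,-.2,0.)):
    """W: list of point maps. fits rest frame origin x,y and yaw. returns (x,y,yaw,rms,n)"""
    w=np.concatenate([a.reshape(-1,3) for a in W]); w=w[~np.isnan(w).any(1)]
    g=np.array(guess,float)
    c,s=np.cos(np.radians(20)),np.sin(np.radians(20))
    def loc(q,p):
        d=p-[q[0],q[1],.04]; cy,sy=np.cos(q[2]),np.sin(q[2])
        X=d[:,0]*cy+d[:,1]*sy; Y=-d[:,0]*sy+d[:,1]*cy; Z=d[:,2]
        return np.stack([X*c+Z*s,Y,-X*s+Z*c],1)
    for tol in(.04,.02,.01,.006,.005,.005):
        l=loc(g,w); k=w[(abs(l[:,0])<tol)&(l[:,2]>.014)&(l[:,2]<.058)&(abs(l[:,1])<.17)]
        r=least_squares(lambda q:loc((q[0],g[1],q[1]),k)[:,0],[g[0],g[2]],loss="soft_l1",f_scale=.002)
        g[0],g[2]=r.x
        l=loc(g,k); y=l[:,1]; g[1]+=0  # y from ends
        e=np.percentile(y,[.5,99.5]); m=e.mean(); g=np.array([g[0]-m*np.sin(g[2]),g[1]+m*np.cos(g[2]),g[2]])
    return g,np.sqrt(np.mean(loc(g,k)[:,0]**2)),len(k),e
def look_stand(guess=(.47,-.2,0.)):
    return stand_fit([pts(d,i) for p,d,i in [cam("scene")]],guess)
E
python3 - <<'E'
from h import *
S=np.load("side0.npz"); C=np.load("scene0.npz")
w=C["w"]
p=w[160:215,205:325].reshape(-1,3); p=p[(p[:,2]>.09)]
print("rest top", np.nanmean(p,0), p.min(0),p.max(0), len(p))
for n,W in(("scene",[C["w"]]),("side",[S["w"]])):
    print(n,stand_fit(W,(p[:,0].mean()+.02,p[:,1].mean(),0)))
w=S["w"].reshape(-1,3)
for y0 in(.139,.231,.323):
    k=w[(abs(w[:,1]-y0-.004)<.009)&(w[:,2]>.09)&(w[:,2]<.127)&(w[:,0]>.505)&(w[:,0]<.6)]
    f=np.polyfit(k[:,0],k[:,1],1); r=k[:,1]-np.polyval(f,k[:,0]); k=k[abs(r)<.004]; f=np.polyfit(k[:,0],k[:,1],1)
    print("face",y0,len(k),"yaw",np.arctan(f[0]),"y at .54",np.polyval(f,.54),"xmax",np.percentile(k[:,0],[1,99]))
for nm,D in(("side",S),("scene",C)):
    w=D["w"].reshape(-1,3); pc=D["p"].reshape(-1,3).astype(int)
    b=(w[:,2]>.139)&(w[:,2]<.147)&(w[:,1]>.11)&(w[:,1]<.345)&(w[:,0]<.53)&(pc.max(1)-pc.min(1)<35)
    f=np.polyfit(w[b,1],w[b,0],1); print("bar",b.sum(),f, np.arctan(-f[0]))
    k=(w[:,2]>.122)&(w[:,2]<.16)&(w[:,1]>.03)&(w[:,1]<.12)&(abs(w[:,0]-.515)<.04)&(pc[:,2]-pc[:,0]>20)
    print("knob",k.sum(),w[k].mean(0),np.percentile(w[k],[3,97],axis=0).round(4).tolist())
    tw=(abs(w[:,0]-.4)<.2)&(w[:,2]>.02)
E
```

```text
rest top [ 0.4820105  -0.2126245   0.09486691] [ 0.46561269 -0.37186604  0.09000068] [ 0.49629879 -0.05921078  0.10405457] 376
scene (array([ 0.50274566, -0.21448219,  0.05612756]), np.float64(0.002217481342296054), 1265, array([-0.15673406,  0.15673463]))
side (array([ 0.50340095, -0.21218748,  0.05768762]), np.float64(0.0009922449221967562), 430, array([-0.15845198,  0.15845198]))
face 0.139 479 yaw 0.123013020623674 y at .54 0.14187716526993924 xmax [0.51305126 0.57521494]
face 0.231 518 yaw 0.11657599449651108 y at .54 0.23456359581048436 xmax [0.50529206 0.56421409]
face 0.323 502 yaw 0.11321134429407315 y at .54 0.32727593130221316 xmax [0.50516209 0.5535894 ]
bar 642 [-0.11924502  0.52311005] 0.11868459985795768
knob 210 [0.50910812 0.08819214 0.14709076] [[0.4969, 0.0685, 0.1338], [0.5227, 0.1184, 0.1542]]
bar 282 [-0.11476925  0.52188225] 0.1142692780494082
knob 131 [0.51546615 0.08740479 0.14382149] [[0.5024, 0.0664, 0.1285], [0.5259, 0.1188, 0.1535]]
```

```bash
cat >> h.py <<'E'
from scipy.spatial.transform import Rotation as Ro
RACK=np.array([.533,.2298,0]); YR=.117
def rk(x,y,z): c,s=np.cos(YR),np.sin(YR); return RACK+[c*x-s*y,s*x+c*y,z]
def down(th):
    y=np.array([np.cos(th),np.sin(th),0]); z=np.array([0,0,-1.]); return np.stack([np.cross(y,z),y,z],1)
def restR(ps):
    c,s=np.cos(np.radians(20)),np.sin(np.radians(20)); cp,sp=np.cos(ps),np.sin(ps)
    return np.array([[c*cp,-sp,-s*cp],[c*sp,cp,-s*sp],[s,0,c]])
def restT(g): R=restR(g[2]); return np.stack([np.cross(R[:,0],-R[:,2]),R[:,0],-R[:,2]],1)
def plan(targets,start=None):
    s=sense(); P,R=(s["ee_pos"],s["orientation"]) if start is None else start
    P=np.array(P);R=np.array(R)
    for T,RT in targets:
        RT=R if RT is None else RT
        D=T-P; rv=Ro.from_matrix(R.T@RT).as_rotvec()
        n=int(max(np.ceil(np.linalg.norm(D)/.19),np.ceil(np.degrees(np.linalg.norm(rv))/33),1))
        P0,R0=P,R
        for k in range(1,n+1):
            dp=np.round(R.T@(P0+D*k/n-P)/.2,3)
            rr=np.round(Ro.from_matrix(R.T@R0@Ro.from_rotvec(rv*k/n).as_matrix()).as_rotvec()/(np.pi/4),3)
            print(dp.tolist(),rr.tolist(), "mm",int(200*np.linalg.norm(dp)))
            P=P+R@dp*.2; R=R@Ro.from_rotvec(rr*np.pi/4).as_matrix()
        print("  at",P.round(4))
    return P,R
def st():
    s=sense(); print("t",s["time_s"],"pos",s["ee_pos"].round(4),"F",s["contact_force"].round(1),"w",round(s["width"]*94,1),"grip",s["grip_force"],"q",s["joint_pos"].round(2))
E
python3 - <<'E'
from h import *
k=rk(-.041,-.148,0); print(k)
plan([(k+[0,0,.235],down(YR)),(k+[0,0,.138],None)])
E
```

```text
[0.50955683 0.07802577 0.        ]
[-0.596, -0.566, -0.016] [-0.0, 0.0, 0.386] mm 164
[-0.737, -0.362, -0.015] [-0.001, 0.001, 0.387] mm 164
[-0.812, -0.125, -0.017] [-0.0, 0.0, 0.386] mm 164
[-0.812, 0.123, -0.016] [-0.001, 0.001, 0.387] mm 164
  at [0.5096 0.078  0.2349]
[-0.0, -0.0, 0.485] [0.0, 0.0, 0.0] mm 97
  at [0.5096 0.0781 0.1379]
```

>>> carry_out(delta_pos=[[-0.596, -0.566, -0.016], [-0.596, -0.566, -0.016], [-0.596, -0.566, -0.016], [-0.596, -0.566, -0.016], [-0.596, -0.566, -0.016]], rotation=[[0, 0, 0.386], [0, 0, 0.386], [0, 0, 0.386], [0, 0, 0.386], [0, 0, 0.386]], hand=-0.2)

```text
time_s: 0.52
ee_pos: [0.2491, 0.485, 0.2257]
orientation: [[-0.851, 0.525, 0.003], [0.525, 0.851, -0.006], [-0.006, -0.004, -1.0]]
contact_force: [0.7, -0.7, 0.0]
width: 0.681
grip_force: 0.0
```

>>> carry_out(delta_pos=[[-0.737, -0.362, -0.015], [-0.737, -0.362, -0.015], [-0.737, -0.362, -0.015], [-0.737, -0.362, -0.015], [-0.737, -0.362, -0.015]], rotation=[[0, 0, 0.387], [0, 0, 0.387], [0, 0, 0.387], [0, 0, 0.387], [0, 0, 0.387]])

```text
time_s: 0.93
ee_pos: [0.3366, 0.3473, 0.2289]
orientation: [[-0.654, 0.757, 0.002], [0.757, 0.654, -0.004], [-0.005, -0.001, -1.0]]
contact_force: [-0.3, -0.8, 0.6]
width: 0.595
grip_force: 0.0
```

>>> carry_out(delta_pos=[[-0.812, -0.125, -0.017], [-0.812, -0.125, -0.017], [-0.812, -0.125, -0.017], [-0.812, -0.125, -0.017], [-0.812, -0.125, -0.017]], rotation=[[0, 0, 0.386], [0, 0, 0.386], [0, 0, 0.386], [0, 0, 0.386], [0, 0, 0.386]])

```text
time_s: 1.35
ee_pos: [0.4253, 0.2092, 0.2326]
orientation: [[-0.397, 0.918, 0.003], [0.918, 0.397, -0.003], [-0.005, 0.002, -1.0]]
contact_force: [0.0, -0.3, 0.1]
width: 0.599
grip_force: 0.0
```

>>> carry_out(delta_pos=[[-0.812, 0.123, -0.016], [-0.812, 0.123, -0.016], [-0.812, 0.123, -0.016], [-0.812, 0.123, -0.016], [-0.812, 0.123, -0.016]], rotation=[[0, 0, 0.387], [0, 0, 0.387], [0, 0, 0.387], [0, 0, 0.387], [0, 0, 0.387]])

```text
time_s: 1.77
ee_pos: [0.5138, 0.0704, 0.2359]
orientation: [[-0.106, 0.994, 0.005], [0.994, 0.106, -0.005], [-0.006, 0.004, -1.0]]
contact_force: [0.5, -0.2, 0.5]
width: 0.594
grip_force: 0.0
```

Run:
```python
from h import *
st()
k=rk(-.041,-.148,0)
plan([(k+[0,0,.235],down(YR)),(k+[0,0,.138],None)])
p,d,i=cam("wrist"); cv2.imwrite("pics/w1.png",p); w=pts(d,i).reshape(-1,3); pc=p.reshape(-1,3).astype(int)
k=(w[:,2]>.12)&(w[:,2]<.16)&(w[:,1]>.03)&(w[:,1]<.1)&(abs(w[:,0]-.51)<.04)
print(k.sum(),np.percentile(w[k],[2,50,98],axis=0))
```

```text
t 1.7667 pos [0.5138 0.0704 0.2359] F [ 0.5 -0.2  0.5] w 55.9 grip 0.0 q [-0.49  0.45  0.43  1.88 -0.23  0.86  0.16]
[0.04, -0.017, 0.004] [0.005, 0.007, -0.014] mm 8
  at [0.5096 0.0779 0.235 ]
[0.0, -0.0, 0.485] [0.0, 0.0, 0.0] mm 97
  at [0.5096 0.0779 0.138 ]
1163 [[0.49698758 0.06530351 0.13638901]
 [0.50961857 0.08147942 0.14742697]
 [0.52297502 0.09822599 0.15098048]]
```

View pics/w1.png

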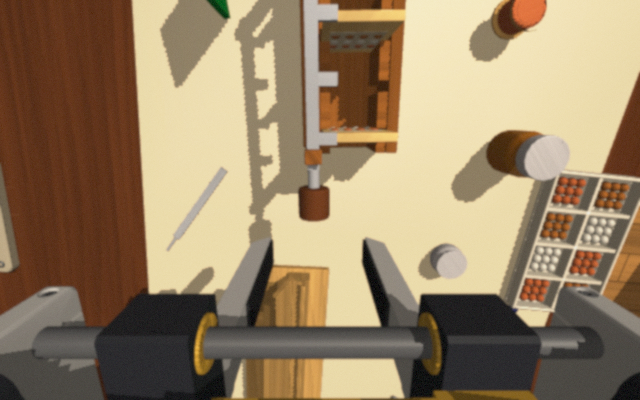

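The wrist picture shows the knob at (314,203) between the open fingers, with the rack above it and the tweezers clear at (200,205). The knob is measured at (0.510, 0.081), as the model has it.

>>> carry_out(delta_pos=[[0.01, 0, 0.15], [0.01, 0, 0.3], [0.01, 0, 0.42], [0.01, 0, 0.485], [0.01, 0, 0.485]], rotation=[[0, 0, 0], [0, 0, 0], [0, 0, 0], [0, 0, 0], [0, 0, 0]])

```text
time_s: 2.23
ee_pos: [0.5064, 0.0823, 0.1354]
orientation: [[-0.119, 0.993, -0.007], [0.993, 0.119, -0.0], [0.001, -0.007, -1.0]]
contact_force: [-0.2, 0.7, -0.6]
width: 0.599
grip_force: 0.0
```

>>> carry_out(delta_pos=[[0, 0, 0], [0, 0, 0], [0, 0, 0], [0, 0, 0], [0, 0, 0]], rotation=[[0, 0, 0], [0, 0, 0], [0, 0, 0], [0, 0, 0], [0, 0, 0]], hand=1, newtons=30)

```text
time_s: 2.65
ee_pos: [0.5098, 0.0809, 0.1391]
orientation: [[-0.117, 0.993, 0.001], [0.993, 0.117, 0.001], [0.0, 0.001, -1.0]]
contact_force: [0.3, 0.3, 3.5]
width: 0.292
grip_force: 30.0
```

>>> carry_out(delta_pos=[[0, 0, 0], [0, 0, 0], [0, 0, 0], [0, 0, 0], [0, 0, 0]], rotation=[[0, 0, 0], [0, 0, 0], [0, 0, 0], [0, 0, 0], [0, 0, 0]])

```text
time_s: 3.07
ee_pos: [0.5098, 0.0808, 0.1391]
orientation: [[-0.116, 0.993, 0.001], [0.993, 0.116, 0.001], [0.001, 0.001, -1.0]]
contact_force: [-1.2, -0.2, 6.6]
width: 0.287
grip_force: 30.0
```

>>> carry_out(delta_pos=[[-0.03, 0, 0], [-0.06, 0, 0], [-0.09, 0, 0], [-0.115, 0, 0], [-0.127, 0, 0]], rotation=[[0, 0, 0], [0, 0, 0], [0, 0, 0], [0, 0, 0], [0, 0, 0]])

```text
time_s: 3.48
ee_pos: [0.5127, 0.0568, 0.1391]
orientation: [[-0.116, 0.993, 0.001], [0.993, 0.116, 0.003], [0.003, 0.001, -1.0]]
contact_force: [-1.5, 8.5, 7.1]
width: 0.297
grip_force: 30.0
```

>>> carry_out(delta_pos=[[0, 0, 0], [0, 0, 0], [0, 0, 0], [0, 0, 0]], rotation=[[0, 0, 0], [0, 0, 0], [0, 0, 0], [0, 0, 0]])

```text
time_s: 3.82
ee_pos: [0.5126, 0.0569, 0.1391]
orientation: [[-0.117, 0.993, 0.001], [0.993, 0.117, 0.002], [0.002, 0.001, -1.0]]
contact_force: [-1.7, 3.4, 6.0]
width: 0.289
grip_force: 30.0
```

>>> carry_out(delta_pos=[[0, 0, 0], [0, 0, 0], [0, 0, 0], [0, 0, 0], [0, 0, 0]], rotation=[[0, 0, 0], [0, 0, 0], [0, 0, 0], [0, 0, 0], [0, 0, 0]], hand=-0.1)

```text
time_s: 4.23
ee_pos: [0.5123, 0.0551, 0.1381]
orientation: [[-0.116, 0.993, -0.0], [0.993, 0.116, -0.0], [-0.0, -0.0, -1.0]]
contact_force: [-0.2, 0.1, -0.9]
width: 0.547
grip_force: 0.0
```

>>> carry_out(delta_pos=[[0, 0, -0.15], [0, 0, -0.35], [0, 0, -0.55], [0, 0, -0.65], [0, 0, -0.65]], rotation=[[0, 0, 0], [0, 0, 0], [0, 0, 0], [0, 0, 0], [0, 0, 0]])

```text
time_s: 4.65
ee_pos: [0.5153, 0.0551, 0.2728]
orientation: [[-0.116, 0.993, 0.009], [0.993, 0.116, 0.002], [0.001, 0.009, -1.0]]
contact_force: [0.7, 0.7, 0.1]
width: 0.548
grip_force: 0.0
```

Run:
```python
from h import *
st()
p,d,i=cam("wrist"); w=pts(d,i).reshape(-1,3)
k=(w[:,2]>.12)&(w[:,2]<.16)&(w[:,1]>.03)&(w[:,1]<.09)&(abs(w[:,0]-.51)<.04)
print(k.sum(),np.percentile(w[k],[2,50,98],axis=0))
p,d,i=cam("side"); cv2.imwrite("pics/s1.png",cv2.resize(p[120:385,230:430],None,fx=2.2,fy=2.2,interpolation=cv2.INTER_CUBIC))
for y in(.092,0,-.092): print(y, "->"); plan([(rk(.008,y,.215),down(YR+np.pi/2)),(rk(.008,y,.115),None)])
```

```text
t 4.65 pos [0.5153 0.0551 0.2728] F [0.7 0.7 0.1] w 51.5 grip 0.0 q [-0.47  0.4   0.44  1.83 -0.21  0.94  0.18]
1021 [[0.50002068 0.04169274 0.13634024]
 [0.51151065 0.06034187 0.14642793]
 [0.52564936 0.08797074 0.15087359]]
0.092 ->
[0.438, 0.081, 0.089] [0.0, 0.0, -0.667] mm 90
[0.339, 0.289, 0.09] [0.001, 0.001, -0.666] mm 90
[0.148, 0.42, 0.089] [0.0, -0.0, -0.667] mm 90
  at [0.5302 0.3221 0.2151]
[0.0, -0.0, 0.5] [0.0, 0.0, 0.0] mm 100
  at [0.5302 0.3221 0.1151]
0 ->
[0.285, 0.081, 0.089] [0.0, 0.0, -0.667] mm 61
[0.205, 0.213, 0.09] [0.001, 0.001, -0.666] mm 61
[0.073, 0.287, 0.089] [0.0, -0.0, -0.667] mm 61
  at [0.5409 0.2308 0.215 ]
[-0.0, -0.0, 0.5] [0.0, 0.0, 0.0] mm 100
  at [0.5409 0.2308 0.115 ]
-0.092 ->
[0.131, 0.081, 0.089] [0.0, 0.0, -0.667] mm 35
[0.073, 0.136, 0.09] [0.001, 0.001, -0.666] mm 35
[-0.005, 0.155, 0.089] [0.0, -0.0, -0.667] mm 35
  at [0.5518 0.1394 0.215 ]
[0.0, -0.0, 0.5] [0.0, 0.0, 0.0] mm 100
  at [0.5517 0.1394 0.115 ]
```

View pics/s1.png

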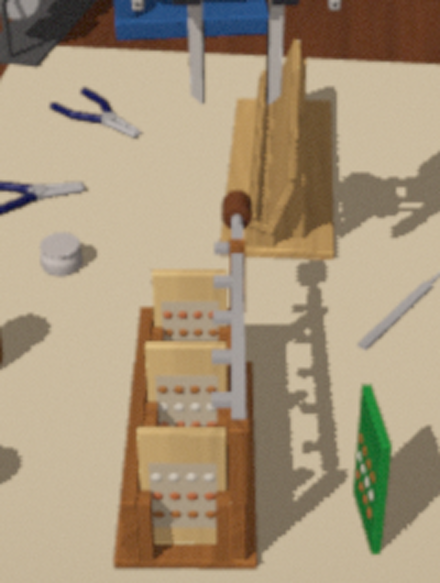

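The side picture shows the bar out: the knob is at (237,208) and the teeth now lie between the boards. All three boards are still in place. Now the nearest board (slot -92).

>>> carry_out(delta_pos=[[0.131, 0.081, 0.089], [0.131, 0.081, 0.089], [0.131, 0.081, 0.089], [0.131, 0.081, 0.089], [0.131, 0.081, 0.089]], rotation=[[0, 0, -0.667], [0, 0, -0.667], [0, 0, -0.667], [0, 0, -0.667], [0, 0, -0.667]])

```text
time_s: 5.17
ee_pos: [0.5241, 0.0831, 0.2483]
orientation: [[-0.601, 0.799, -0.004], [0.799, 0.601, -0.001], [0.002, -0.004, -1.0]]
contact_force: [0.1, -0.3, -0.1]
width: 0.55
grip_force: 0.0
```

>>> carry_out(delta_pos=[[0.073, 0.136, 0.09], [0.073, 0.136, 0.09], [0.073, 0.136, 0.09], [0.073, 0.136, 0.09], [0.073, 0.136, 0.09]], rotation=[[0, 0, -0.666], [0, 0, -0.666], [0, 0, -0.666], [0, 0, -0.666], [0, 0, -0.666]])

```text
time_s: 5.58
ee_pos: [0.5375, 0.111, 0.2309]
orientation: [[-0.919, 0.395, -0.003], [0.395, 0.919, -0.0], [0.003, -0.002, -1.0]]
contact_force: [-0.3, -1.0, 0.4]
width: 0.55
grip_force: 0.0
```

>>> carry_out(delta_pos=[[-0.005, 0.155, 0.089], [-0.005, 0.155, 0.089], [-0.005, 0.155, 0.089], [-0.005, 0.155, 0.089], [-0.005, 0.155, 0.089]], rotation=[[0, 0, -0.667], [0, 0, -0.667], [0, 0, -0.667], [0, 0, -0.667], [0, 0, -0.667]])

```text
time_s: 6.0
ee_pos: [0.5511, 0.139, 0.2136]
orientation: [[-0.993, -0.116, -0.002], [-0.116, 0.993, -0.0], [0.002, 0.0, -1.0]]
contact_force: [1.1, 0.1, -0.5]
width: 0.554
grip_force: 0.0
```

>>> carry_out(delta_pos=[[0, 0, 0], [0, 0, 0], [0, 0, 0], [0, 0, 0]], rotation=[[0, 0, 0], [0, 0, 0], [0, 0, 0], [0, 0, 0]])

```text
time_s: 6.33
ee_pos: [0.5516, 0.1392, 0.2146]
orientation: [[-0.993, -0.114, -0.0], [-0.114, 0.993, -0.0], [0.0, -0.0, -1.0]]
contact_force: [-0.7, -0.2, -1.0]
width: 0.551
grip_force: 0.0
```

Run:
```python
from h import *
st(); y=-.092; plan([(rk(.008,y,.115),down(YR+np.pi/2))])
```

```text
t 6.3333 pos [0.5516 0.1392 0.2146] F [-0.7 -0.2 -1. ] w 51.8 grip 0.0 q [-0.28  0.52 -0.02  1.76  0.01  0.86  1.38]
[-0.0, 0.001, 0.498] [-0.0, -0.0, -0.003] mm 99
  at [0.5516 0.1394 0.115 ]
```

>>> carry_out(delta_pos=[[0, 0, 0.12], [0, 0, 0.25], [0, 0, 0.38], [0, 0, 0.47], [0, 0, 0.498]], rotation=[[0, 0, -0.003], [0, 0, -0.003], [0, 0, -0.003], [0, 0, -0.003], [0, 0, -0.003]])

```text
time_s: 6.75
ee_pos: [0.5498, 0.1388, 0.1124]
orientation: [[-0.993, -0.118, -0.005], [-0.118, 0.993, -0.001], [0.005, -0.001, -1.0]]
contact_force: [-1.2, 0.2, -0.2]
width: 0.553
grip_force: 0.0
```

>>> carry_out(delta_pos=[[0, 0, 0], [0, 0, 0], [0, 0, 0], [0, 0, 0], [0, 0, 0]], rotation=[[0, 0, 0], [0, 0, 0], [0, 0, 0], [0, 0, 0], [0, 0, 0]], hand=1, newtons=25)

```text
time_s: 7.17
ee_pos: [0.5525, 0.1395, 0.1162]
orientation: [[-0.993, -0.119, 0.002], [-0.119, 0.993, 0.001], [-0.002, 0.0, -1.0]]
contact_force: [0.5, -0.1, -0.5]
width: 0.233
grip_force: 0.0
```

>>> carry_out(delta_pos=[[0, 0, 0], [0, 0, 0], [0, 0, 0], [0, 0, 0], [0, 0, 0]], rotation=[[0, 0, 0], [0, 0, 0], [0, 0, 0], [0, 0, 0], [0, 0, 0]])

```text
time_s: 7.58
ee_pos: [0.5519, 0.1395, 0.1155]
orientation: [[-0.993, -0.119, 0.001], [-0.119, 0.993, 0.0], [-0.001, 0.0, -1.0]]
contact_force: [-0.4, 0.1, 5.4]
width: 0.082
grip_force: 25.0
```

>>> carry_out(delta_pos=[[0, 0, -0.06], [0, 0, -0.14], [0, 0, -0.22], [0, 0, -0.3], [0, 0, -0.38]], rotation=[[0, 0, 0], [0, 0, 0], [0, 0, 0], [0, 0, 0], [0, 0, 0]])

```text
time_s: 8.0
ee_pos: [0.5512, 0.139, 0.1913]
orientation: [[-0.993, -0.119, -0.001], [-0.119, 0.993, -0.0], [0.001, -0.0, -1.0]]
contact_force: [0.2, -0.4, -1.7]
width: 0.083
grip_force: 25.0
```

>>> carry_out(delta_pos=[[0, 0, -0.1], [0, 0, -0.22], [0, 0, -0.34], [0, 0, -0.42], [0, 0, -0.42]], rotation=[[0, 0, 0], [0, 0, 0], [0, 0, 0], [0, 0, 0], [0, 0, 0]])

```text
time_s: 8.42
ee_pos: [0.5535, 0.1397, 0.2781]
orientation: [[-0.993, -0.119, 0.006], [-0.119, 0.993, 0.002], [-0.006, 0.001, -1.0]]
contact_force: [0.7, 0.5, -0.1]
width: 0.083
grip_force: 25.0
```

>>> carry_out(delta_pos=[[0, 0, 0], [0, 0, 0]], rotation=[[0, 0, 0], [0, 0, 0]])

```text
time_s: 8.58
ee_pos: [0.5507, 0.139, 0.2736]
orientation: [[-0.993, -0.119, -0.002], [-0.119, 0.993, -0.001], [0.003, -0.0, -1.0]]
contact_force: [-0.0, -0.4, -1.0]
width: 0.083
grip_force: 25.0
```

```bash
cat >> h.py <<'E'
def place(y,off=.008,up=.105,high=.20,guess=(.503,-.213,.057),bx=.004):
    """off: tool-x offset of grasp from board centre (rack +x); board turned so rack x -> rest -y or +y"""
    g,e,n,ends=look_stand(guess); print("stand",g.round(4),e,n,ends)
    R=restR(g[2]); o=np.array([g[0],g[1],.04]); T=restT(g)
    # tool x at grasp = rack -x ; grasp is at +off rack x = -off along tool x
    q=o+R@[bx,y,up]+T[:,0]*-off
    return q,T,R
E
python3 - <<'E'
from h import *
st()
p,d,i=cam("wrist"); cv2.imwrite("pics/w2.png",p)
q,T,R=place(-.09)
plan([(q+R[:,2]*.13,T),(q+R[:,2]*.02,None),(q+R[:,2]*.002,None)])
E
```

```text
t 8.5833 pos [0.5507 0.139  0.2736] F [-0.  -0.4 -1. ] w 7.8 grip 24.9997678399086 q [-0.28  0.46 -0.02  1.68  0.01  1.    1.38]
stand [ 0.5029 -0.2141  0.0553] 0.0022246076516470098 1298 [-0.15642264  0.15642117]
[0.287, -0.73, 0.02] [-0.115, -0.122, 0.686] mm 156
[-0.13, -0.771, -0.057] [-0.114, -0.122, 0.686] mm 156
[-0.513, -0.587, -0.089] [-0.115, -0.121, 0.686] mm 156
  at [ 0.4318 -0.3163  0.2623]
[0.0, 0.0, 0.55] [0.0, 0.0, 0.0] mm 110
  at [ 0.4693 -0.3142  0.1589]
[0.0, 0.0, 0.09] [0.0, 0.0, 0.0] mm 18
  at [ 0.4755 -0.3138  0.142 ]
```

View pics/w2.png

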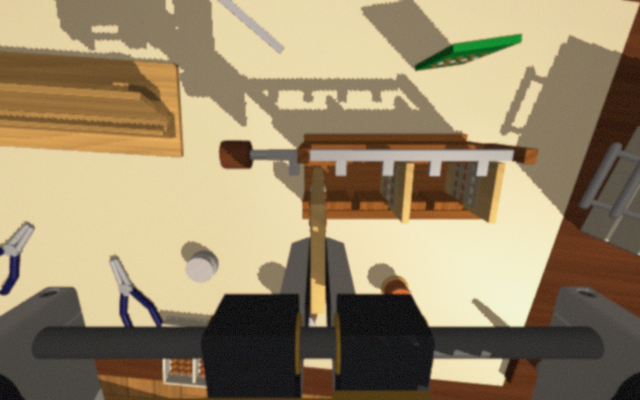

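The board is held between the fingers at (318,250). The two others stand in the rack at (405,190) and (492,190), and the tins are clear.

>>> carry_out(delta_pos=[[0.287, -0.73, 0.02], [0.287, -0.73, 0.02], [0.287, -0.73, 0.02], [0.287, -0.73, 0.02], [0.287, -0.73, 0.02]], rotation=[[-0.115, -0.122, 0.686], [-0.115, -0.122, 0.686], [-0.115, -0.122, 0.686], [-0.115, -0.122, 0.686], [-0.115, -0.122, 0.686]])

```text
time_s: 9.1
ee_pos: [0.5086, -0.0212, 0.2697]
orientation: [[-0.902, 0.418, 0.105], [0.426, 0.902, 0.069], [-0.066, 0.107, -0.992]]
contact_force: [-0.4, -0.3, -1.3]
width: 0.085
grip_force: 25.0
```

>>> carry_out(delta_pos=[[-0.13, -0.771, -0.057], [-0.13, -0.771, -0.057], [-0.13, -0.771, -0.057], [-0.13, -0.771, -0.057], [-0.13, -0.771, -0.057]], rotation=[[-0.114, -0.122, 0.686], [-0.114, -0.122, 0.686], [-0.114, -0.122, 0.686], [-0.114, -0.122, 0.686], [-0.114, -0.122, 0.686]])

```text
time_s: 9.52
ee_pos: [0.4691, -0.172, 0.2659]
orientation: [[-0.548, 0.803, 0.234], [0.834, 0.547, 0.074], [-0.068, 0.236, -0.969]]
contact_force: [-0.2, -0.0, -1.2]
width: 0.083
grip_force: 25.0
```

>>> carry_out(delta_pos=[[-0.513, -0.587, -0.089], [-0.513, -0.587, -0.089], [-0.513, -0.587, -0.089], [-0.513, -0.587, -0.089], [-0.513, -0.587, -0.089]], rotation=[[-0.115, -0.121, 0.686], [-0.115, -0.121, 0.686], [-0.115, -0.121, 0.686], [-0.115, -0.121, 0.686], [-0.115, -0.121, 0.686]])

```text
time_s: 9.93
ee_pos: [0.429, -0.3239, 0.2621]
orientation: [[-0.038, 0.939, 0.343], [0.999, 0.037, 0.011], [-0.002, 0.343, -0.939]]
contact_force: [0.4, -0.4, -0.5]
width: 0.082
grip_force: 25.0
```

>>> carry_out(delta_pos=[[0, 0, 0], [0, 0, 0], [0, 0, 0], [0, 0, 0]], rotation=[[0, 0, 0], [0, 0, 0], [0, 0, 0], [0, 0, 0]])

```text
time_s: 10.27
ee_pos: [0.4335, -0.3145, 0.2629]
orientation: [[-0.059, 0.937, 0.344], [0.998, 0.055, 0.022], [0.002, 0.344, -0.939]]
contact_force: [0.6, -0.2, -1.0]
width: 0.086
grip_force: 25.0
```

Run:
```python
from h import *
st()
g=[.5033,-.2135,.056]; R=restR(g[2]); o=np.array([g[0],g[1],.04]); T=restT(g)
q=o+R@[.006,-.09,.105]-T[:,0]*.008
plan([(q+R[:,2]*.02,T),(q+R[:,2]*.002,None)])
p,d,i=cam("side"); w=pts(d,i)
l=(w-o)@R; m=(abs(l[...,0])<.03)&(l[...,1]>-.15)&(l[...,1]<.0)&(l[...,2]>.08)&(l[...,2]<.26); m[np.isnan(l[...,0])]=False
print(m.sum(), np.percentile(l[m],[2,50,98],axis=0).round(4))
cv2.imwrite("pics/s2.png",cv2.resize(p[0:270,200:440],None,fx=2.2,fy=2.2,interpolation=cv2.INTER_CUBIC))
```

```text
t 10.2667 pos [ 0.4335 -0.3145  0.2629] F [ 0.6 -0.2 -1. ] w 8.0 grip 24.999842047691345 q [ 0.51  0.33  0.31  2.04 -0.62  0.65  1.32]
[-0.007, 0.001, 0.551] [0.003, -0.003, 0.003] mm 110
  at [ 0.4716 -0.3135  0.1595]
[0.0, 0.0, 0.09] [0.0, 0.0, 0.0] mm 18
  at [ 0.4778 -0.3132  0.1426]
490 [[-0.0078 -0.1135  0.1338]
 [ 0.0097 -0.0806  0.2165]
 [ 0.0219 -0.0536  0.2582]]
```

View pics/s2.png

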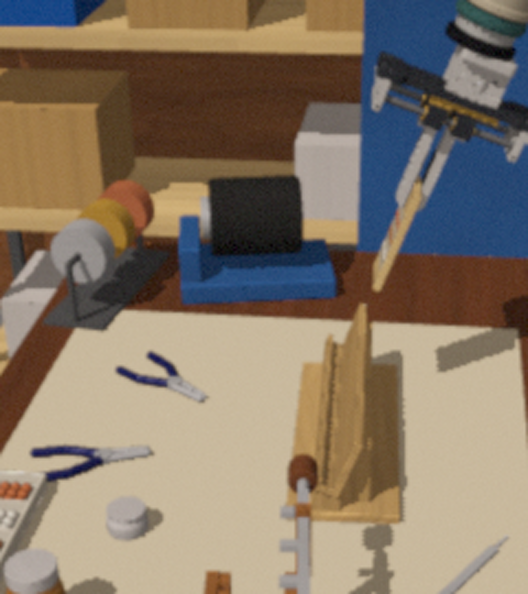

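The board hangs at (397,240), tilted like the rest, above the stand at (345,420). Both pliers and the tin are clear. Lowering it now.

>>> carry_out(delta_pos=[[0, 0, 0.14], [0, 0, 0.28], [-0.005, 0, 0.42], [-0.007, 0.001, 0.52], [-0.007, 0.001, 0.551]], rotation=[[0, 0, 0], [0, 0, 0], [0, 0, 0], [0, 0, 0], [0, 0, 0]])

```text
time_s: 10.73
ee_pos: [0.4714, -0.3129, 0.1571]
orientation: [[-0.058, 0.938, 0.342], [0.998, 0.053, 0.024], [0.004, 0.343, -0.939]]
contact_force: [-0.7, 0.2, -0.8]
width: 0.084
grip_force: 25.0
```

>>> carry_out(delta_pos=[[0, 0, 0], [0, 0, 0], [0, 0, 0.03], [0, 0, 0.06], [0, 0, 0.09]], rotation=[[0, 0, 0], [0, 0, 0], [0, 0, 0], [0, 0, 0], [0, 0, 0]])

```text
time_s: 11.15
ee_pos: [0.4777, -0.3151, 0.1435]
orientation: [[-0.055, 0.937, 0.346], [0.998, 0.052, 0.019], [-0.0, 0.346, -0.938]]
contact_force: [0.1, 0.3, -0.4]
width: 0.082
grip_force: 25.0
```

>>> carry_out(delta_pos=[[0, 0, 0], [0, 0, 0], [0, 0, 0]], rotation=[[0, 0, 0], [0, 0, 0], [0, 0, 0]])

```text
time_s: 11.4
ee_pos: [0.4771, -0.3149, 0.143]
orientation: [[-0.055, 0.937, 0.344], [0.998, 0.051, 0.02], [0.001, 0.345, -0.939]]
contact_force: [-0.4, -0.4, 0.1]
width: 0.081
grip_force: 25.0
```

```bash
cat >> h.py <<'E'
def board_view(g,y,zr=(.065,.085)):
    R=restR(g[2]); o=np.array([g[0],g[1],.04])
    p,d,i=cam("scene"); l=(pts(d,i)-o)@R
    for a,b in((.0,.02),(.025,.05),(.05,.08),(.08,.1)):
        m=(abs(l[...,0]-.008)<.02)&(abs(l[...,1]-y)<.026)&(l[...,2]>a)&(l[...,2]<b)
        print("  z",a,b,m.sum(),"face x",np.percentile(l[m][:,0],[10,50,90]).round(4) if m.any() else 0)
    m=(abs(l[...,0]-.008)<.012)&(abs(l[...,1]-y)<.06)&(l[...,2]>.068)&(l[...,2]<.14)
    print("  extent y",np.percentile(l[m][:,1],[1,99]).round(4),"z",np.percentile(l[m][:,2],[99]).round(4))
E
python3 - <<'E'
from h import *
st()
g=[.5033,-.2135,.056]; R=restR(g[2]); o=np.array([g[0],g[1],.04])
print((sense()["ee_pos"]-o)@R)
board_view(g,-.09)
E
```

```text
t 11.4 pos [ 0.4771 -0.3149  0.143 ] F [-0.4 -0.4  0.1] w 7.6 grip 24.99976873397827 q [ 0.62  0.55  0.09  2.09 -0.89  0.37  1.56]
[ 0.00534764 -0.09979751  0.10767085]
  z 0.0 0.02 126 face x [0.0069 0.0118 0.0213]
  z 0.025 0.05 127 face x [0.0057 0.0094 0.0126]
  z 0.05 0.08 159 face x [0.0067 0.01   0.0129]
  z 0.08 0.1 94 face x [0.0066 0.0101 0.0152]
  extent y [-0.1227 -0.0593] z [0.1382]
```

>>> carry_out(delta_pos=[[0, 0, 0.004], [0, 0, 0.008], [0, 0, 0.012], [0, 0, 0.012]], rotation=[[0, 0, 0], [0, 0, 0], [0, 0, 0], [0, 0, 0]])

```text
time_s: 11.78
ee_pos: [0.4779, -0.3149, 0.1412]
orientation: [[-0.055, 0.937, 0.345], [0.998, 0.051, 0.02], [0.001, 0.345, -0.938]]
contact_force: [-2.4, 1.8, 4.9]
width: 0.085
grip_force: 25.0
```

>>> carry_out(delta_pos=[[0, 0, 0], [0, 0, 0], [0, 0, 0], [0, 0, 0], [0, 0, 0]], rotation=[[0, 0, 0], [0, 0, 0], [0, 0, 0], [0, 0, 0], [0, 0, 0]], hand=-0.1)

```text
time_s: 12.2
ee_pos: [0.4781, -0.3147, 0.1406]
orientation: [[-0.055, 0.937, 0.344], [0.998, 0.052, 0.02], [0.001, 0.345, -0.939]]
contact_force: [0.0, 0.4, 0.5]
width: 0.402
grip_force: 0.0
```

>>> carry_out(delta_pos=[[0, 0, -0.1], [0, 0, -0.25], [0, 0, -0.4], [0, 0, -0.55], [0, 0, -0.6]], rotation=[[0, 0, 0], [0, 0, 0], [0, 0, 0], [0, 0, 0], [0, 0, 0]])

```text
time_s: 12.62
ee_pos: [0.4365, -0.3189, 0.2569]
orientation: [[-0.053, 0.936, 0.348], [0.999, 0.051, 0.016], [-0.003, 0.348, -0.937]]
contact_force: [0.5, -0.4, 0.3]
width: 0.552
grip_force: 0.0
```

>>> carry_out(delta_pos=[[0, 0, 0], [0, 0, 0], [0, 0, 0]], rotation=[[0, 0, 0], [0, 0, 0], [0, 0, 0]])

```text
time_s: 12.87
ee_pos: [0.4368, -0.3161, 0.2519]
orientation: [[-0.056, 0.938, 0.343], [0.998, 0.052, 0.022], [0.003, 0.344, -0.939]]
contact_force: [0.8, 0.5, -0.1]
width: 0.55
grip_force: 0.0
```

Run:
```python
from h import *
st()
g=[.5033,-.2135,.056]; board_view(g,-.09)
plan([(rk(.008,0,.25),down(YR+np.pi/2)),(rk(.008,0,.215),None),(rk(.008,0,.115),None)])
p,d,i=cam("scene"); cv2.imwrite("pics/c3.png",cv2.resize(p[110:310,170:470],None,fx=2.5,fy=2.5,interpolation=cv2.INTER_CUBIC))
```

```text
t 12.8667 pos [ 0.4368 -0.3161  0.2519] F [ 0.8  0.5 -0.1] w 51.7 grip 0.0 q [ 0.51  0.35  0.31  2.04 -0.65  0.63  1.35]
  z 0.0 0.02 135 face x [0.0061 0.0109 0.0219]
  z 0.025 0.05 126 face x [0.0053 0.0089 0.0118]
  z 0.05 0.08 162 face x [0.0049 0.0076 0.0106]
  z 0.08 0.1 109 face x [0.0029 0.0067 0.0102]
  extent y [-0.1227 -0.0597] z [0.1211]
[0.9, 0.209, 0.082] [0.115, 0.12, -0.685] mm 185
[0.654, 0.648, 0.118] [0.115, 0.12, -0.685] mm 185
[0.217, 0.897, 0.089] [0.115, 0.12, -0.685] mm 185
  at [0.541  0.2306 0.2499]
[0.0, 0.001, 0.175] [0.0, 0.0, 0.0] mm 35
  at [0.541  0.2308 0.2149]
[0.0, -0.0, 0.5] [0.0, 0.0, 0.0] mm 100
  at [0.541  0.2308 0.1149]
```

View pics/c3.png

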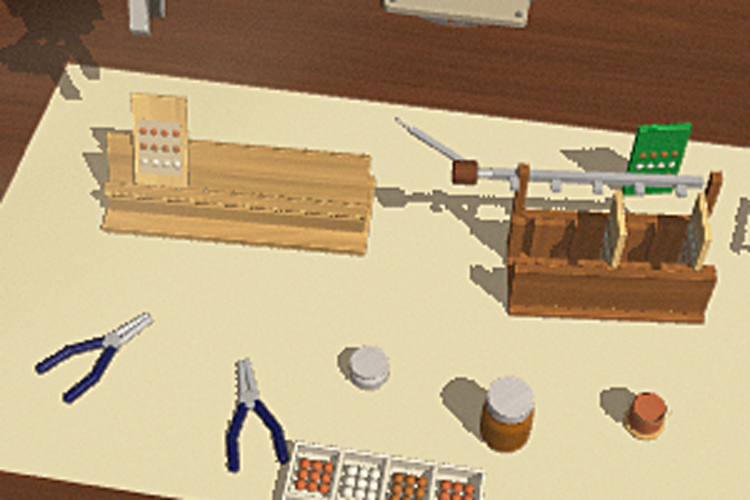

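Board one stands on the ledge at (160,140), leaning on the rest. Two boards remain in the rack at (617,230) and (700,230), and the bystanders are untouched. Next is the middle board.

>>> carry_out(delta_pos=[[0.9, 0.209, 0.082], [0.9, 0.209, 0.082], [0.9, 0.209, 0.082], [0.9, 0.209, 0.082], [0.9, 0.209, 0.082]], rotation=[[0.115, 0.12, -0.685], [0.115, 0.12, -0.685], [0.115, 0.12, -0.685], [0.115, 0.12, -0.685], [0.115, 0.12, -0.685]])

```text
time_s: 13.38
ee_pos: [0.4721, -0.1291, 0.2513]
orientation: [[-0.571, 0.788, 0.23], [0.818, 0.568, 0.084], [-0.064, 0.237, -0.969]]
contact_force: [-0.1, 0.7, 0.2]
width: 0.55
grip_force: 0.0
```

>>> carry_out(delta_pos=[[0.654, 0.648, 0.118], [0.654, 0.648, 0.118], [0.654, 0.648, 0.118], [0.654, 0.648, 0.118], [0.654, 0.648, 0.118]], rotation=[[0.115, 0.12, -0.685], [0.115, 0.12, -0.685], [0.115, 0.12, -0.685], [0.115, 0.12, -0.685], [0.115, 0.12, -0.685]])

```text
time_s: 13.8
ee_pos: [0.5073, 0.0541, 0.2506]
orientation: [[-0.914, 0.393, 0.105], [0.401, 0.913, 0.075], [-0.067, 0.11, -0.992]]
contact_force: [0.8, -1.2, -1.1]
width: 0.55
grip_force: 0.0
```

>>> carry_out(delta_pos=[[0.217, 0.897, 0.089], [0.217, 0.897, 0.089], [0.217, 0.897, 0.089], [0.217, 0.897, 0.089], [0.217, 0.897, 0.089]], rotation=[[0.115, 0.12, -0.685], [0.115, 0.12, -0.685], [0.115, 0.12, -0.685], [0.115, 0.12, -0.685], [0.115, 0.12, -0.685]])

```text
time_s: 14.22
ee_pos: [0.5411, 0.2373, 0.2488]
orientation: [[-0.992, -0.128, -0.0], [-0.128, 0.992, 0.001], [0.0, 0.001, -1.0]]
contact_force: [-1.0, 0.7, 0.5]
width: 0.547
grip_force: 0.0
```

>>> carry_out(delta_pos=[[0, 0, 0.09], [0, 0, 0.175], [0, 0, 0.175], [0, 0, 0.175], [0, 0, 0.175]], rotation=[[0, 0, 0], [0, 0, 0], [0, 0, 0], [0, 0, 0], [0, 0, 0]])

```text
time_s: 14.63
ee_pos: [0.5419, 0.2292, 0.2156]
orientation: [[-0.993, -0.115, 0.002], [-0.115, 0.993, -0.002], [-0.002, -0.002, -1.0]]
contact_force: [-0.7, 0.3, 0.1]
width: 0.548
grip_force: 0.0
```

Run:
```python
from h import *
st(); plan([(rk(.008,0,.115),down(YR+np.pi/2))])
p,d,i=cam("wrist"); w=pts(d,i).reshape(-1,3); l=(w-RACK)@down(YR-0)  # cols: x=ey,y=ex
k=(abs(l[:,0])<.02)&(w[:,2]>.122)&(w[:,2]<.134)&(l[:,1]>-.015)&(l[:,1]<.04)
print(k.sum(),np.percentile(l[k],[5,50,95],axis=0))
```

```text
t 14.6333 pos [0.5419 0.2292 0.2156] F [-0.7  0.3  0.1] w 51.5 grip 0.0 q [-0.45  0.55 -0.    1.7   0.01  0.89  1.23]
[0.004, 0.009, 0.503] [-0.003, 0.002, -0.002] mm 100
  at [0.541  0.2307 0.115 ]
474 [[-0.00439502 -0.01284107 -0.12948307]
 [-0.00098205  0.00796901 -0.12835219]
 [ 0.00244235  0.0296297  -0.12717116]]
```

>>> carry_out(delta_pos=[[0, 0.003, 0.12], [0, 0.003, 0.25], [0, 0.003, 0.38], [0, 0.003, 0.47], [0, 0.003, 0.5]], rotation=[[0, 0, 0], [0, 0, 0], [0, 0, 0], [0, 0, 0], [0, 0, 0]])

```text
time_s: 15.1
ee_pos: [0.5408, 0.229, 0.114]
orientation: [[-0.993, -0.115, -0.0], [-0.115, 0.993, -0.003], [0.001, -0.003, -1.0]]
contact_force: [-0.3, 0.4, 0.5]
width: 0.55
grip_force: 0.0
```

>>> carry_out(delta_pos=[[0, 0, 0], [0, 0, 0], [0, 0, 0], [0, 0, 0], [0, 0, 0]], rotation=[[0, 0, 0], [0, 0, 0], [0, 0, 0], [0, 0, 0], [0, 0, 0]], hand=1, newtons=25)

```text
time_s: 15.52
ee_pos: [0.5426, 0.2301, 0.1169]
orientation: [[-0.993, -0.116, 0.004], [-0.116, 0.993, -0.001], [-0.004, -0.002, -1.0]]
contact_force: [0.2, -0.1, -0.6]
width: 0.229
grip_force: 0.0
```

>>> carry_out(delta_pos=[[0, 0, 0], [0, 0, 0], [0, 0, 0], [0, 0, 0], [0, 0, 0]], rotation=[[0, 0, 0], [0, 0, 0], [0, 0, 0], [0, 0, 0], [0, 0, 0]])

```text
time_s: 15.93
ee_pos: [0.5421, 0.2299, 0.1161]
orientation: [[-0.993, -0.116, 0.003], [-0.116, 0.993, -0.002], [-0.003, -0.002, -1.0]]
contact_force: [-1.5, 0.2, 6.0]
width: 0.082
grip_force: 25.0
```

>>> carry_out(delta_pos=[[0, 0, -0.06], [0, 0, -0.14], [0, 0, -0.22], [0, 0, -0.3], [0, 0, -0.38]], rotation=[[0, 0, 0], [0, 0, 0], [0, 0, 0], [0, 0, 0], [0, 0, 0]])

```text
time_s: 16.35
ee_pos: [0.5413, 0.2298, 0.1919]
orientation: [[-0.993, -0.116, 0.001], [-0.116, 0.993, -0.003], [-0.001, -0.003, -1.0]]
contact_force: [0.4, -1.0, -1.1]
width: 0.082
grip_force: 25.0
```

>>> carry_out(delta_pos=[[0, 0, -0.1], [0, 0, -0.22], [0, 0, -0.34], [0, 0, -0.44], [0, 0, -0.44]], rotation=[[0, 0, 0], [0, 0, 0], [0, 0, 0], [0, 0, 0], [0, 0, 0]])

```text
time_s: 16.77
ee_pos: [0.5435, 0.2311, 0.2835]
orientation: [[-0.993, -0.116, 0.009], [-0.116, 0.993, 0.001], [-0.009, -0.0, -1.0]]
contact_force: [0.7, -0.0, -0.3]
width: 0.086
grip_force: 25.0
```

>>> carry_out(delta_pos=[[0, 0, 0], [0, 0, 0], [0, 0, 0]], rotation=[[0, 0, 0], [0, 0, 0], [0, 0, 0]])

```text
time_s: 17.02
ee_pos: [0.5405, 0.2297, 0.2779]
orientation: [[-0.993, -0.116, -0.001], [-0.116, 0.993, -0.003], [0.001, -0.003, -1.0]]
contact_force: [0.6, -0.3, 0.1]
width: 0.088
grip_force: 25.0
```

Run:
```python
from h import *
st()
q,T,R=place(.0,bx=.006)
plan([(q+R[:,2]*.14,T)])
```

```text
t 17.0167 pos [0.5405 0.2297 0.2779] F [ 0.6 -0.3  0.1] w 8.3 grip 24.998213052749634 q [-0.45  0.48 -0.    1.63  0.    1.04  1.23]
stand [ 0.5028 -0.2141  0.0596] 0.0022151854507286104 1041 [-0.15671754  0.15665085]
[0.279, -0.733, 0.012] [-0.115, -0.12, 0.683] mm 156
[-0.137, -0.77, -0.064] [-0.115, -0.119, 0.683] mm 156
[-0.518, -0.583, -0.096] [-0.115, -0.12, 0.684] mm 157
  at [ 0.4253 -0.2269  0.2723]
```

>>> carry_out(delta_pos=[[0.279, -0.733, 0.012], [0.279, -0.733, 0.012], [0.279, -0.733, 0.012], [0.279, -0.733, 0.012], [0.279, -0.733, 0.012]], rotation=[[-0.115, -0.12, 0.683], [-0.115, -0.12, 0.683], [-0.115, -0.12, 0.683], [-0.115, -0.12, 0.683], [-0.115, -0.12, 0.683]])

```text
time_s: 17.48
ee_pos: [0.5, 0.0696, 0.2764]
orientation: [[-0.903, 0.417, 0.105], [0.425, 0.903, 0.067], [-0.067, 0.105, -0.992]]
contact_force: [0.2, -0.1, -0.6]
width: 0.084
grip_force: 25.0
```

>>> carry_out(delta_pos=[[-0.137, -0.77, -0.064], [-0.137, -0.77, -0.064], [-0.137, -0.77, -0.064], [-0.137, -0.77, -0.064], [-0.137, -0.77, -0.064]], rotation=[[-0.115, -0.119, 0.683], [-0.115, -0.119, 0.683], [-0.115, -0.119, 0.683], [-0.115, -0.119, 0.683], [-0.115, -0.119, 0.683]])

```text
time_s: 17.9
ee_pos: [0.4615, -0.0811, 0.2744]
orientation: [[-0.55, 0.802, 0.233], [0.832, 0.549, 0.076], [-0.068, 0.236, -0.969]]
contact_force: [-0.8, -0.3, -0.4]
width: 0.086
grip_force: 25.0
```

>>> carry_out(delta_pos=[[-0.518, -0.583, -0.096], [-0.518, -0.583, -0.096], [-0.518, -0.583, -0.096], [-0.518, -0.583, -0.096], [-0.518, -0.583, -0.096]], rotation=[[-0.115, -0.12, 0.684], [-0.115, -0.12, 0.684], [-0.115, -0.12, 0.684], [-0.115, -0.12, 0.684], [-0.115, -0.12, 0.684]])

```text
time_s: 18.32
ee_pos: [0.4233, -0.2337, 0.2726]
orientation: [[-0.042, 0.938, 0.344], [0.999, 0.04, 0.013], [-0.002, 0.344, -0.939]]
contact_force: [0.7, 0.3, 0.3]
width: 0.083
grip_force: 25.0
```

>>> carry_out(delta_pos=[[0, 0, 0], [0, 0, 0], [0, 0, 0], [0, 0, 0], [0, 0, 0]], rotation=[[0, 0, 0], [0, 0, 0], [0, 0, 0], [0, 0, 0], [0, 0, 0]])

```text
time_s: 18.73
ee_pos: [0.4266, -0.2255, 0.273]
orientation: [[-0.062, 0.937, 0.344], [0.998, 0.058, 0.022], [0.001, 0.344, -0.939]]
contact_force: [-0.5, 0.1, -0.2]
width: 0.085
grip_force: 25.0
```

Run:
```python
from h import *
st(); print(look_stand((.503,-.213,.057)))
g=[.5033,-.2138,.057]; R=restR(g[2]); o=np.array([g[0],g[1],.04]); T=restT(g)
q=o+R@[.006,0,.105]-T[:,0]*.008
plan([(q+R[:,2]*.02,T),(q+R[:,2]*.002,None)])
```

```text
t 18.7333 pos [ 0.4266 -0.2255  0.273 ] F [-0.5  0.1 -0.2] w 8.0 grip 24.9985671043396 q [ 0.28  0.22  0.37  2.17 -0.58  0.57  1.15]
(array([ 0.50326838, -0.21429776,  0.06263263]), np.float64(0.002396273826198274), 1064, array([-0.15722849,  0.15624136]))
[-0.004, -0.007, 0.602] [0.003, -0.003, 0.005] mm 120
  at [ 0.4667 -0.2238  0.1595]
[-0.0, 0.0, 0.09] [0.0, 0.0, 0.0] mm 18
  at [ 0.4728 -0.2235  0.1426]
```

>>> carry_out(delta_pos=[[0, 0, 0.15], [0, -0.003, 0.3], [-0.004, -0.007, 0.46], [-0.004, -0.007, 0.57], [-0.004, -0.007, 0.602]], rotation=[[0, 0, 0], [0, 0, 0], [0, 0, 0], [0, 0, 0], [0, 0, 0]])

```text
time_s: 19.2
ee_pos: [0.4662, -0.2232, 0.1564]
orientation: [[-0.061, 0.938, 0.34], [0.998, 0.056, 0.025], [0.004, 0.341, -0.94]]
contact_force: [-0.6, 0.5, -0.4]
width: 0.086
grip_force: 25.0
```

>>> carry_out(delta_pos=[[0, 0, 0], [0, 0, 0], [0, 0, 0.03], [0, 0, 0.06], [0, 0, 0.09]], rotation=[[0, 0, 0], [0, 0, 0], [0, 0, 0], [0, 0, 0], [0, 0, 0]])

```text
time_s: 19.62
ee_pos: [0.4732, -0.2248, 0.1439]
orientation: [[-0.06, 0.936, 0.346], [0.998, 0.056, 0.02], [-0.001, 0.346, -0.938]]
contact_force: [0.1, 0.1, -0.4]
width: 0.084
grip_force: 25.0
```

>>> carry_out(delta_pos=[[0, 0, 0], [0, 0, 0], [0, 0, 0]], rotation=[[0, 0, 0], [0, 0, 0], [0, 0, 0]])

```text
time_s: 19.87
ee_pos: [0.4727, -0.2246, 0.1436]
orientation: [[-0.059, 0.937, 0.345], [0.998, 0.056, 0.02], [-0.0, 0.346, -0.938]]
contact_force: [0.2, 0.3, -1.1]
width: 0.086
grip_force: 25.0
```

Run:
```python
from h import *
st()
g=[.5033,-.2138,.057]; R=restR(g[2]); o=np.array([g[0],g[1],.04])
print((sense()["ee_pos"]-o)@R)
board_view(g,0.)
```

```text
t 19.8667 pos [ 0.4727 -0.2246  0.1436] F [ 0.2  0.3 -1.1] w 8.1 grip 24.998673498630524 q [ 0.49  0.49  0.04  2.23 -1.07  0.24  1.61]
[ 0.00615005 -0.00905065  0.10797542]
  z 0.0 0.02 129 face x [0.0068 0.012  0.022 ]
  z 0.025 0.05 130 face x [0.0066 0.0106 0.0143]
  z 0.05 0.08 157 face x [0.0071 0.0106 0.0138]
  z 0.08 0.1 99 face x [0.0071 0.0101 0.0143]
  extent y [-0.0596  0.032 ] z [0.1305]
```

Joint 6 (0.24) is near its limit of 0.23. I shift this board 20 mm towards −y, which leaves an easier place for the last one.

>>> carry_out(delta_pos=[[-0.03, 0, 0], [-0.06, 0, 0], [-0.09, 0, 0], [-0.1, 0, 0], [-0.1, 0, 0]], rotation=[[0, 0, 0], [0, 0, 0], [0, 0, 0], [0, 0, 0], [0, 0, 0]])

```text
time_s: 20.33
ee_pos: [0.4736, -0.2456, 0.1426]
orientation: [[-0.058, 0.937, 0.344], [0.998, 0.054, 0.02], [0.0, 0.345, -0.939]]
contact_force: [-0.6, -0.3, -0.2]
width: 0.08
grip_force: 25.0
```

>>> carry_out(delta_pos=[[0, 0, 0.004], [0, 0, 0.008], [0, 0, 0.014], [0, 0, 0.014]], rotation=[[0, 0, 0], [0, 0, 0], [0, 0, 0], [0, 0, 0]])

```text
time_s: 20.67
ee_pos: [0.4739, -0.2444, 0.1416]
orientation: [[-0.058, 0.937, 0.346], [0.998, 0.055, 0.021], [0.001, 0.346, -0.938]]
contact_force: [-10.6, 1.2, 22.0]
width: 0.08
grip_force: 25.0
```

>>> carry_out(delta_pos=[[0, 0, 0], [0, 0, 0], [0, 0, 0], [0, 0, 0], [0, 0, 0]], rotation=[[0, 0, 0], [0, 0, 0], [0, 0, 0], [0, 0, 0], [0, 0, 0]], hand=-0.1)

```text
time_s: 21.08
ee_pos: [0.4746, -0.2441, 0.1397]
orientation: [[-0.06, 0.937, 0.343], [0.998, 0.055, 0.022], [0.001, 0.344, -0.939]]
contact_force: [0.7, -0.5, 0.2]
width: 0.401
grip_force: 0.0
```

>>> carry_out(delta_pos=[[0, 0, -0.1], [0, 0, -0.25], [0, 0, -0.4], [0, 0, -0.55], [0, 0, -0.6]], rotation=[[0, 0, 0], [0, 0, 0], [0, 0, 0], [0, 0, 0], [0, 0, 0]])

```text
time_s: 21.5
ee_pos: [0.4331, -0.2481, 0.2558]
orientation: [[-0.058, 0.936, 0.347], [0.998, 0.055, 0.018], [-0.002, 0.347, -0.938]]
contact_force: [0.4, 0.8, 0.1]
width: 0.547
grip_force: 0.0
```

>>> carry_out(delta_pos=[[0, 0, 0], [0, 0, 0], [0, 0, 0]], rotation=[[0, 0, 0], [0, 0, 0], [0, 0, 0]])

```text
time_s: 21.75
ee_pos: [0.4333, -0.2461, 0.2516]
orientation: [[-0.06, 0.938, 0.343], [0.998, 0.056, 0.023], [0.002, 0.343, -0.939]]
contact_force: [-0.8, 0.2, 0.5]
width: 0.55
grip_force: 0.0
```

Run:
```python
from h import *
st()
g=[.5033,-.2138,.057]; board_view(g,-.02); print(look_stand(g))
plan([(rk(.008,.092,.25),down(YR+np.pi/2)),(rk(.008,.092,.215),None)])
p,d,i=cam("scene"); cv2.imwrite("pics/c4.png",cv2.resize(p[110:310,170:470],None,fx=2.5,fy=2.5,interpolation=cv2.INTER_CUBIC))
```

```text
t 21.75 pos [ 0.4333 -0.2461  0.2516] F [-0.8  0.2  0.5] w 51.7 grip 0.0 q [ 0.31  0.28  0.39  2.16 -0.68  0.56  1.29]
  z 0.0 0.02 135 face x [0.0065 0.0111 0.021 ]
  z 0.025 0.05 126 face x [0.0048 0.0088 0.012 ]
  z 0.05 0.08 172 face x [0.0039 0.0078 0.0109]
  z 0.08 0.1 112 face x [0.0026 0.0065 0.0105]
  extent y [-0.0785  0.0118] z [0.1207]
(array([ 0.50631748, -0.19560832,  0.10592161]), np.float64(0.002503541217620234), 984, array([-0.13881375,  0.13895044]))
[0.702, 0.153, 0.059] [0.086, 0.09, -0.513] mm 144
[0.58, 0.419, 0.086] [0.086, 0.09, -0.512] mm 144
[0.362, 0.617, 0.084] [0.086, 0.09, -0.513] mm 144
[0.085, 0.714, 0.054] [0.086, 0.09, -0.512] mm 144
  at [0.5303 0.3221 0.25  ]
[0.0, -0.0, 0.175] [0.0, 0.0, 0.0] mm 35
  at [0.5303 0.3221 0.215 ]
```

View pics/c4.png

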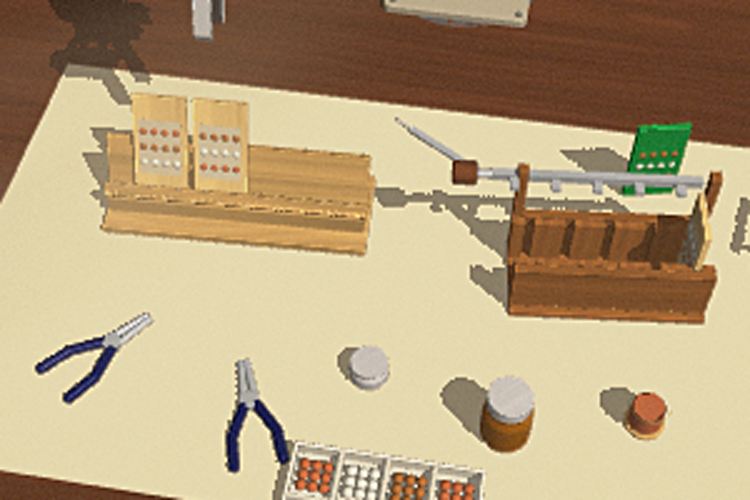

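Two boards stand on the ledge at (160,140) and (220,145) with a small gap, both leaning. The last one is in the rack at (700,235). The covered rest upsets the stand fit, so I will mask the boards out.

>>> carry_out(delta_pos=[[0.702, 0.153, 0.059], [0.702, 0.153, 0.059], [0.702, 0.153, 0.059], [0.702, 0.153, 0.059], [0.702, 0.153, 0.059]], rotation=[[0.086, 0.09, -0.513], [0.086, 0.09, -0.513], [0.086, 0.09, -0.513], [0.086, 0.09, -0.513], [0.086, 0.09, -0.513]])

```text
time_s: 22.32
ee_pos: [0.4584, -0.0997, 0.2513]
orientation: [[-0.456, 0.851, 0.262], [0.888, 0.453, 0.076], [-0.054, 0.267, -0.962]]
contact_force: [0.2, -0.6, -0.2]
width: 0.552
grip_force: 0.0
```

>>> carry_out(delta_pos=[[0.58, 0.419, 0.086], [0.58, 0.419, 0.086], [0.58, 0.419, 0.086], [0.58, 0.419, 0.086], [0.58, 0.419, 0.086]], rotation=[[0.086, 0.09, -0.512], [0.086, 0.09, -0.512], [0.086, 0.09, -0.512], [0.086, 0.09, -0.512], [0.086, 0.09, -0.512]])

```text
time_s: 22.73
ee_pos: [0.4831, 0.0415, 0.251]
orientation: [[-0.769, 0.617, 0.169], [0.635, 0.768, 0.088], [-0.076, 0.175, -0.982]]
contact_force: [-0.2, -0.4, -0.1]
width: 0.548
grip_force: 0.0
```

>>> carry_out(delta_pos=[[0.362, 0.617, 0.084], [0.362, 0.617, 0.084], [0.362, 0.617, 0.084], [0.362, 0.617, 0.084], [0.362, 0.617, 0.084]], rotation=[[0.086, 0.09, -0.513], [0.086, 0.09, -0.513], [0.086, 0.09, -0.513], [0.086, 0.09, -0.513], [0.086, 0.09, -0.513]])

```text
time_s: 23.15
ee_pos: [0.5074, 0.1834, 0.2502]
orientation: [[-0.959, 0.274, 0.077], [0.278, 0.958, 0.062], [-0.057, 0.081, -0.995]]
contact_force: [-0.8, 0.0, 0.2]
width: 0.549
grip_force: 0.0
```

>>> carry_out(delta_pos=[[0.085, 0.714, 0.054], [0.085, 0.714, 0.054], [0.085, 0.714, 0.054], [0.085, 0.714, 0.054], [0.085, 0.714, 0.054]], rotation=[[0.086, 0.09, -0.512], [0.086, 0.09, -0.512], [0.086, 0.09, -0.512], [0.086, 0.09, -0.512], [0.086, 0.09, -0.512]])

```text
time_s: 23.57
ee_pos: [0.5311, 0.3251, 0.2491]
orientation: [[-0.993, -0.12, 0.001], [-0.12, 0.993, 0.001], [-0.001, 0.001, -1.0]]
contact_force: [-0.8, 0.2, 0.4]
width: 0.55
grip_force: 0.0
```

>>> carry_out(delta_pos=[[0, 0, 0.09], [0, 0, 0.175], [0, 0, 0.175], [0, 0, 0.175], [0, 0, 0.175]], rotation=[[0, 0, 0], [0, 0, 0], [0, 0, 0], [0, 0, 0], [0, 0, 0]])

```text
time_s: 23.98
ee_pos: [0.5318, 0.3194, 0.2163]
orientation: [[-0.994, -0.113, 0.003], [-0.113, 0.994, -0.001], [-0.003, -0.002, -1.0]]
contact_force: [0.3, 0.5, 1.1]
width: 0.545
grip_force: 0.0
```

Run:
```python
from h import *
st(); plan([(rk(.008,.092,.119),down(YR+np.pi/2))])
p,d,i=cam("wrist"); w=pts(d,i).reshape(-1,3); l=(w-RACK)@down(YR)
k=(abs(l[:,0]-.092)<.02)&(w[:,2]>.122)&(w[:,2]<.134)&(l[:,1]>-.015)&(l[:,1]<.05)
print(k.sum(),np.percentile(l[k],[5,50,95],axis=0))
```

```text
t 23.9833 pos [0.5318 0.3194 0.2163] F [0.3 0.5 1.1] w 51.3 grip 0.0 q [-0.63  0.59  0.07  1.61 -0.04  0.94  1.14]
[0.008, 0.015, 0.487] [-0.002, 0.003, -0.005] mm 97
  at [0.5302 0.3221 0.1189]
470 [[ 0.0872383  -0.01259377 -0.1295286 ]
 [ 0.09066014  0.00790166 -0.12843445]
 [ 0.09407768  0.02975747 -0.12729223]]
```

>>> carry_out(delta_pos=[[0.003, 0.008, 0.12], [0.003, 0.008, 0.25], [0.003, 0.008, 0.38], [0.003, 0.008, 0.46], [0.003, 0.008, 0.485]], rotation=[[0, 0, 0], [0, 0, 0], [0, 0, 0], [0, 0, 0], [0, 0, 0]])

```text
time_s: 24.45
ee_pos: [0.5294, 0.3217, 0.117]
orientation: [[-0.993, -0.115, -0.0], [-0.115, 0.993, -0.003], [0.001, -0.003, -1.0]]
contact_force: [-0.1, 0.7, -0.6]
width: 0.549
grip_force: 0.0
```

>>> carry_out(delta_pos=[[0, 0, 0], [0, 0, 0], [0, 0, 0], [0, 0, 0], [0, 0, 0]], rotation=[[0, 0, 0], [0, 0, 0], [0, 0, 0], [0, 0, 0], [0, 0, 0]], hand=1, newtons=25)

```text
time_s: 24.87
ee_pos: [0.5309, 0.3232, 0.12]
orientation: [[-0.993, -0.116, 0.004], [-0.116, 0.993, 0.0], [-0.004, -0.0, -1.0]]
contact_force: [-0.4, 1.0, 0.6]
width: 0.232
grip_force: 0.0
```

>>> carry_out(delta_pos=[[0, 0, 0], [0, 0, 0], [0, 0, 0], [0, 0, 0], [0, 0, 0]], rotation=[[0, 0, 0], [0, 0, 0], [0, 0, 0], [0, 0, 0], [0, 0, 0]])

```text
time_s: 25.28
ee_pos: [0.5305, 0.3229, 0.1192]
orientation: [[-0.993, -0.116, 0.003], [-0.116, 0.993, -0.001], [-0.003, -0.001, -1.0]]
contact_force: [-1.5, -1.2, 4.1]
width: 0.085
grip_force: 25.0
```

>>> carry_out(delta_pos=[[0, 0, -0.06], [0, 0, -0.14], [0, 0, -0.22], [0, 0, -0.3], [0, 0, -0.38]], rotation=[[0, 0, 0], [0, 0, 0], [0, 0, 0], [0, 0, 0], [0, 0, 0]])

```text
time_s: 25.7
ee_pos: [0.5299, 0.3229, 0.1959]
orientation: [[-0.993, -0.116, 0.002], [-0.116, 0.993, -0.001], [-0.002, -0.001, -1.0]]
contact_force: [-0.6, 0.4, -0.9]
width: 0.082
grip_force: 25.0
```

>>> carry_out(delta_pos=[[0, 0, -0.1], [0, 0, -0.22], [0, 0, -0.34], [0, 0, -0.44], [0, 0, -0.44]], rotation=[[0, 0, 0], [0, 0, 0], [0, 0, 0], [0, 0, 0], [0, 0, 0]])

```text
time_s: 26.12
ee_pos: [0.5319, 0.3243, 0.2876]
orientation: [[-0.993, -0.116, 0.009], [-0.116, 0.993, 0.004], [-0.009, 0.003, -1.0]]
contact_force: [0.2, -0.7, -1.2]
width: 0.084
grip_force: 25.0
```

>>> carry_out(delta_pos=[[0, 0, 0], [0, 0, 0], [0, 0, 0]], rotation=[[0, 0, 0], [0, 0, 0], [0, 0, 0]])

```text
time_s: 26.37
ee_pos: [0.529, 0.3225, 0.2812]
orientation: [[-0.993, -0.116, -0.0], [-0.116, 0.993, -0.003], [0.001, -0.003, -1.0]]
contact_force: [-0.2, 0.9, -1.1]
width: 0.084
grip_force: 25.0
```

```bash
cat >> h.py <<'E'
def check_stand(w,g,lo=.02):
    "board-free part of rest: face x at two y, +y end, lip"
    R=restR(g[2]); o=np.array([g[0],g[1],.04]); l=(w-o)@R
    for a,b in((lo,.07),(.07,.11),(.11,.15)):
        m=(abs(l[...,0])<.035)&(l[...,1]>a)&(l[...,1]<b)&(l[...,2]>.02)&(l[...,2]<.055)
        print("  y",a,m.sum(),"x",np.median(l[m][:,0]).round(4) if m.any() else 0)
    m=(abs(l[...,0])<.012)&(l[...,1]>.0)&(l[...,1]<.25)&(l[...,2]>.02)&(l[...,2]<.058)
    print("  end",np.percentile(l[m][:,1],99.5).round(4))
E
python3 - <<'E'
from h import *
st(); g=[.5033,-.2138,.057]
check_stand(np.load("scene0.npz")["w"],g)
p,d,i=cam("scene"); check_stand(pts(d,i),g)
p,d,i=cam("side"); check_stand(np.load("side0.npz")["w"],g); check_stand(pts(d,i),g)
R=restR(g[2]);o=np.array([g[0],g[1],.04]);T=restT(g)
q=o+R@[.006,.05,.109]-T[:,0]*.008
plan([(q+R[:,2]*.14,T)])
E
```

```text
t 26.3667 pos [0.529  0.3225 0.2812] F [-0.2  0.9 -1.1] w 7.9 grip 24.99933511018753 q [-0.64  0.53  0.07  1.53 -0.04  1.08  1.13]
  y 0.02 172 x -0.0006
  y 0.07 136 x -0.0002
  y 0.11 136 x -0.0007
  end 0.1564
  y 0.02 179 x -0.0003
  y 0.07 143 x -0.0005
  y 0.11 134 x -0.0005
  end 0.1565
  y 0.02 48 x 0.0002
  y 0.07 48 x 0.0005
  y 0.11 127 x -0.0152
  end 0.16
  y 0.02 53 x 0.0004
  y 0.07 46 x 0.0004
  y 0.11 127 x -0.0155
  end 0.1611
[0.275, -0.805, 0.011] [-0.115, -0.12, 0.684] mm 170
[-0.179, -0.829, -0.07] [-0.114, -0.12, 0.685] mm 170
[-0.584, -0.611, -0.098] [-0.115, -0.12, 0.684] mm 170
  at [ 0.4216 -0.1764  0.276 ]
```

>>> carry_out(delta_pos=[[0.275, -0.805, 0.011], [0.275, -0.805, 0.011], [0.275, -0.805, 0.011], [0.275, -0.805, 0.011], [0.275, -0.805, 0.011]], rotation=[[-0.115, -0.12, 0.684], [-0.115, -0.12, 0.684], [-0.115, -0.12, 0.684], [-0.115, -0.12, 0.684], [-0.115, -0.12, 0.684]])

```text
time_s: 26.88
ee_pos: [0.4911, 0.1471, 0.2797]
orientation: [[-0.902, 0.418, 0.105], [0.426, 0.902, 0.067], [-0.067, 0.105, -0.992]]
contact_force: [-0.7, -1.0, -0.5]
width: 0.084
grip_force: 25.0
```

>>> carry_out(delta_pos=[[-0.179, -0.829, -0.07], [-0.179, -0.829, -0.07], [-0.179, -0.829, -0.07], [-0.179, -0.829, -0.07], [-0.179, -0.829, -0.07]], rotation=[[-0.114, -0.12, 0.685], [-0.114, -0.12, 0.685], [-0.114, -0.12, 0.685], [-0.114, -0.12, 0.685], [-0.114, -0.12, 0.685]])

```text
time_s: 27.3
ee_pos: [0.4552, -0.0172, 0.2781]
orientation: [[-0.549, 0.803, 0.234], [0.833, 0.547, 0.076], [-0.067, 0.236, -0.969]]
contact_force: [-1.2, -0.2, -0.4]
width: 0.082
grip_force: 25.0
```

>>> carry_out(delta_pos=[[-0.584, -0.611, -0.098], [-0.584, -0.611, -0.098], [-0.584, -0.611, -0.098], [-0.584, -0.611, -0.098], [-0.584, -0.611, -0.098]], rotation=[[-0.115, -0.12, 0.684], [-0.115, -0.12, 0.684], [-0.115, -0.12, 0.684], [-0.115, -0.12, 0.684], [-0.115, -0.12, 0.684]])

```text
time_s: 27.72
ee_pos: [0.4199, -0.1841, 0.2765]
orientation: [[-0.039, 0.938, 0.345], [0.999, 0.037, 0.012], [-0.002, 0.346, -0.938]]
contact_force: [0.7, -0.4, 0.1]
width: 0.081
grip_force: 25.0
```

>>> carry_out(delta_pos=[[0, 0, 0], [0, 0, 0], [0, 0, 0], [0, 0, 0], [0, 0, 0]], rotation=[[0, 0, 0], [0, 0, 0], [0, 0, 0], [0, 0, 0], [0, 0, 0]])

```text
time_s: 28.13
ee_pos: [0.4228, -0.1746, 0.2763]
orientation: [[-0.061, 0.937, 0.343], [0.998, 0.056, 0.022], [0.001, 0.344, -0.939]]
contact_force: [-0.5, -0.1, -0.3]
width: 0.083
grip_force: 25.0
```

Run:
```python
from h import *
st(); g=[.5033,-.2138,.057]
p,d,i=cam("scene"); check_stand(pts(d,i),g)
R=restR(g[2]);o=np.array([g[0],g[1],.04])
for a in(20,15):
  # tilt a deg: rotate rest frame about its y towards upright, keeping board bottom point
  Ra=R@Ro.from_euler('y',20-a,degrees=True).as_matrix(); Ta=np.stack([Ra[:,1],Ra[:,0],-Ra[:,2]],1)
  print(a,Ra[:,2])
  b=o+R@[.0065,.05,0]
  for up in(.06,.02,.003):
    q=b+R[:,2]*up+Ra[:,2]*.109-Ra[:,1]*.008
    print(up); plan([(q,Ta)])
```

```text
t 28.1333 pos [ 0.4228 -0.1746  0.2763] F [-0.5 -0.1 -0.3] w 7.8 grip 24.99882459640503 q [ 0.05  0.17  0.49  2.23 -0.55  0.53  1.03]
  y 0.02 173 x -0.0008
  y 0.07 136 x -0.0002
  y 0.11 140 x -0.0004
  end 0.1562
20 [-0.34146468 -0.01948459  0.93969262]
0.06
[-0.009, -0.005, 0.399] [0.003, -0.003, 0.003] mm 79
  at [ 0.4493 -0.1749  0.2011]
0.02
[-0.009, -0.006, 0.599] [0.003, -0.003, 0.003] mm 119
  at [ 0.4629 -0.174   0.1634]
0.003
[-0.009, -0.006, 0.684] [0.003, -0.003, 0.003] mm 136
  at [ 0.4687 -0.1737  0.1475]
15 [-0.25839871 -0.0147447   0.96592583]
0.06
[-0.009, 0.042, 0.401] [0.114, -0.003, 0.003] mm 80
  at [ 0.4583 -0.1744  0.2039]
0.02
[-0.009, 0.042, 0.601] [0.114, -0.003, 0.003] mm 120
  at [ 0.472  -0.1735  0.1664]
0.003
[-0.009, 0.042, 0.686] [0.114, -0.003, 0.003] mm 137
  at [ 0.4778 -0.1731  0.1504]
```

>>> carry_out(delta_pos=[[-0.009, 0.042, 0.12], [-0.009, 0.042, 0.26], [-0.009, 0.042, 0.4], [-0.009, 0.042, 0.53], [-0.009, 0.042, 0.601]], rotation=[[0.06, -0.003, 0.003], [0.114, -0.003, 0.003], [0.114, -0.003, 0.003], [0.114, -0.003, 0.003], [0.114, -0.003, 0.003]])

```text
time_s: 28.6
ee_pos: [0.472, -0.1732, 0.1638]
orientation: [[-0.057, 0.965, 0.256], [0.998, 0.055, 0.016], [0.001, 0.256, -0.967]]
contact_force: [0.4, 0.5, -0.3]
width: 0.081
grip_force: 25.0
```

>>> carry_out(delta_pos=[[0, 0, 0], [0, 0, 0], [0, 0, 0], [0, 0, 0]], rotation=[[0, 0, 0], [0, 0, 0], [0, 0, 0], [0, 0, 0]])

```text
time_s: 28.93
ee_pos: [0.472, -0.1751, 0.1677]
orientation: [[-0.054, 0.964, 0.261], [0.999, 0.052, 0.013], [-0.001, 0.261, -0.965]]
contact_force: [-0.6, -0.8, -1.5]
width: 0.084
grip_force: 25.0
```

Run:
```python
from h import *
st(); g=[.5033,-.2138,.057]
R=restR(g[2]);o=np.array([g[0],g[1],.04])
s=sense(); print("tilt",np.degrees(np.arcsin(s["orientation"][0,2]))); b=s["ee_pos"]+s["orientation"]@[.008,0,.109]; print("bottom in rest",(b-o)@R)
Ra=R@Ro.from_euler('y',5,degrees=True).as_matrix(); Ta=np.stack([Ra[:,1],Ra[:,0],-Ra[:,2]],1)
plan([(o+R@[.0065,.05,.003]+Ra[:,2]*.109-Ra[:,1]*.008,Ta)])
board_view(g,.05)
```

```text
t 28.9333 pos [ 0.472  -0.1751  0.1677] F [-0.6 -0.8 -1.5] w 7.9 grip 24.99898999929428 q [ 0.15  0.44  0.31  2.21 -0.75  0.37  1.16]
tilt 15.101148836590646
bottom in rest [0.00708635 0.04818146 0.02131292]
[0.008, 0.006, 0.092] [0.003, 0.002, -0.003] mm 18
  at [ 0.4778 -0.1732  0.1502]
  z 0.0 0.02 126 face x [-0.0027  0.0023  0.0214]
  z 0.025 0.05 122 face x [0.0085 0.0118 0.0157]
  z 0.05 0.08 156 face x [0.0114 0.0153 0.0186]
  z 0.08 0.1 105 face x [0.0138 0.0169 0.0206]
  extent y [-0.0089  0.0806] z [0.1385]
```

>>> carry_out(delta_pos=[[0.012, 0.003, 0.03], [0.012, 0.005, 0.06], [0.012, 0.006, 0.085], [0.012, 0.006, 0.092], [0.012, 0.006, 0.092]], rotation=[[0, 0, 0], [0, 0, 0], [0, 0, 0], [0, 0, 0], [0, 0, 0]])

```text
time_s: 29.4
ee_pos: [0.4771, -0.172, 0.1483]
orientation: [[-0.054, 0.965, 0.258], [0.999, 0.052, 0.014], [0.0, 0.258, -0.966]]
contact_force: [1.1, 0.1, -0.8]
width: 0.084
grip_force: 25.0
```

>>> carry_out(delta_pos=[[0, 0, 0], [0, 0, 0], [0, 0, 0.006], [0, 0, 0.01], [0, 0, 0.01]], rotation=[[0, 0, 0], [0, 0, 0], [0, 0, 0], [0, 0, 0], [0, 0, 0]])

```text
time_s: 29.82
ee_pos: [0.4778, -0.1723, 0.1476]
orientation: [[-0.054, 0.964, 0.259], [0.999, 0.052, 0.014], [-0.0, 0.26, -0.966]]
contact_force: [-3.2, -0.7, 6.3]
width: 0.083
grip_force: 25.0
```

Run:
```python
from h import *
st(); g=[.5033,-.2138,.057]
R=restR(g[2]);o=np.array([g[0],g[1],.04])
s=sense(); print("tilt",np.degrees(np.arcsin(s["orientation"][0,2]))); b=s["ee_pos"]+s["orientation"]@[.008,0,.109]; print("bottom in rest",(b-o)@R)
```

```text
t 29.8167 pos [ 0.4778 -0.1723  0.1476] F [-3.2 -0.7  6.3] w 7.8 grip 25.000177323818207 q [ 0.19  0.48  0.25  2.21 -0.81  0.31  1.21]
tilt 15.03832190601756
bottom in rest [0.00577389 0.05072207 0.00042123]
```

>>> carry_out(delta_pos=[[0, 0, 0], [0, 0, 0], [0, 0, 0], [0, 0, 0], [0, 0, 0]], rotation=[[0, 0, 0], [0, 0, 0], [0, 0, 0], [0, 0, 0], [0, 0, 0]], hand=-0.1)

```text
time_s: 30.23
ee_pos: [0.4779, -0.1721, 0.147]
orientation: [[-0.054, 0.964, 0.259], [0.999, 0.052, 0.014], [-0.0, 0.259, -0.966]]
contact_force: [0.4, -0.0, 0.3]
width: 0.399
grip_force: 0.0
```

>>> carry_out(delta_pos=[[0, 0, 0], [0, 0, 0], [0, 0, 0], [0, 0, 0], [0, 0, 0]], rotation=[[0, 0, 0], [0, 0, 0], [0, 0, 0], [0, 0, 0], [0, 0, 0]])

```text
time_s: 30.65
ee_pos: [0.4779, -0.1721, 0.147]
orientation: [[-0.054, 0.964, 0.259], [0.999, 0.052, 0.014], [-0.0, 0.259, -0.966]]
contact_force: [-0.2, -0.1, 0.8]
width: 0.548
grip_force: 0.0
```

>>> carry_out(delta_pos=[[0, 0, -0.1], [0, 0, -0.25], [0, 0, -0.4], [0, 0, -0.55], [0, 0, -0.6]], rotation=[[0, 0, 0], [0, 0, 0], [0, 0, 0], [0, 0, 0], [0, 0, 0]])

```text
time_s: 31.07
ee_pos: [0.4471, -0.175, 0.2664]
orientation: [[-0.053, 0.963, 0.263], [0.999, 0.051, 0.012], [-0.002, 0.263, -0.965]]
contact_force: [-0.1, -0.3, -0.3]
width: 0.551
grip_force: 0.0
```

>>> carry_out(delta_pos=[[0, 0, 0], [0, 0, 0], [0, 0, 0]], rotation=[[0, 0, 0], [0, 0, 0], [0, 0, 0]])

```text
time_s: 31.32
ee_pos: [0.4465, -0.1731, 0.262]
orientation: [[-0.055, 0.965, 0.257], [0.999, 0.053, 0.015], [0.0, 0.258, -0.966]]
contact_force: [-0.4, -0.4, -0.2]
width: 0.551
grip_force: 0.0
```

Run:
```python
from h import *
st()
g=[.5033,-.2138,.057]
for y in(-.09,-.02,.05): board_view(g,y)
k=rk(-.041,-.148-.0245,0); print(k)
plan([(k+[0,0,.235],down(YR)),(k+[0,0,.139],None)])
p,d,i=cam("scene"); cv2.imwrite("pics/c5.png",cv2.resize(p[110:310,170:470],None,fx=2.5,fy=2.5,interpolation=cv2.INTER_CUBIC))
```

```text
t 31.3167 pos [ 0.4465 -0.1731  0.262 ] F [-0.4 -0.4 -0.2] w 51.8 grip 0.0 q [-0.05  0.26  0.56  2.14 -0.49  0.6   0.92]
  z 0.0 0.02 134 face x [0.0068 0.0117 0.021 ]
  z 0.025 0.05 128 face x [0.0054 0.009  0.012 ]
  z 0.05 0.08 158 face x [0.0044 0.0077 0.0107]
  z 0.08 0.1 114 face x [0.0039 0.0067 0.0099]
  extent y [-0.1219 -0.0305] z [0.1211]
  z 0.0 0.02 134 face x [0.0063 0.0112 0.022 ]
  z 0.025 0.05 137 face x [0.0057 0.0088 0.0123]
  z 0.05 0.08 161 face x [0.0046 0.008  0.0118]
  z 0.08 0.1 110 face x [0.0034 0.0065 0.0097]
  extent y [-0.0784  0.0383] z [0.1209]
  z 0.0 0.02 135 face x [0.0064 0.0112 0.0221]
  z 0.025 0.05 124 face x [0.0052 0.0082 0.0108]
  z 0.05 0.08 158 face x [0.0041 0.0073 0.011 ]
  z 0.08 0.1 112 face x [0.0034 0.0067 0.0099]
  extent y [-0.0088  0.0821] z [0.1204]
[0.51241679 0.05369327 0.        ]
[0.558, 0.172, 0.115] [0.165, 0.005, -0.04] mm 119
[0.552, 0.202, 0.093] [0.166, 0.005, -0.04] mm 119
  at [0.5123 0.0536 0.235 ]
[0.0, 0.001, 0.48] [0.0, 0.0, 0.0] mm 96
  at [0.5125 0.0536 0.139 ]
```

View pics/c5.png

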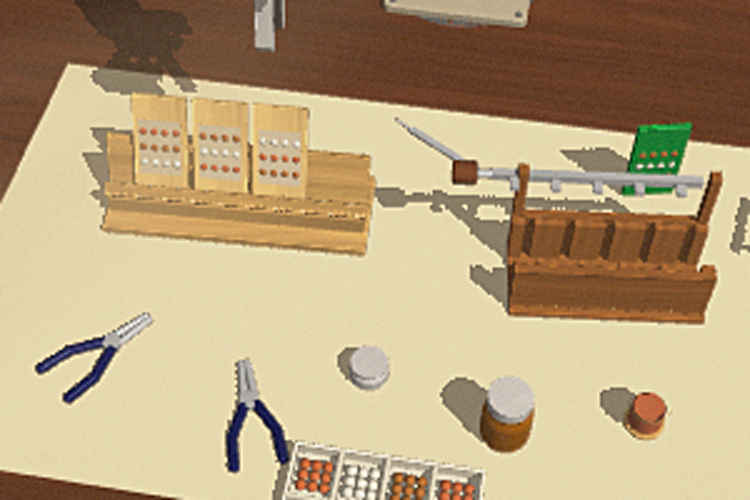

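All three boards stand on the ledge at (160,140), (220,145) and (280,148), the rack is empty, and nothing else has moved. Now the knob goes home.

>>> carry_out(delta_pos=[[0.558, 0.172, 0.115], [0.558, 0.172, 0.115], [0.558, 0.172, 0.115], [0.558, 0.172, 0.115]], rotation=[[0.165, 0.005, -0.04], [0.165, 0.005, -0.04], [0.165, 0.005, -0.04], [0.165, 0.005, -0.04]])

```text
time_s: 31.85
ee_pos: [0.4815, -0.0516, 0.2475]
orientation: [[-0.098, 0.987, 0.128], [0.995, 0.097, 0.013], [0.0, 0.129, -0.992]]
contact_force: [-0.2, 0.6, -0.8]
width: 0.549
grip_force: 0.0
```

>>> carry_out(delta_pos=[[0.552, 0.202, 0.093], [0.552, 0.202, 0.093], [0.552, 0.202, 0.093], [0.552, 0.202, 0.093], [0.552, 0.202, 0.093]], rotation=[[0.166, 0.005, -0.04], [0.166, 0.005, -0.04], [0.166, 0.005, -0.04], [0.166, 0.005, -0.04], [0.166, 0.005, -0.04]])

```text
time_s: 32.27
ee_pos: [0.5126, 0.0553, 0.2348]
orientation: [[-0.122, 0.993, -0.0], [0.993, 0.122, -0.001], [-0.001, -0.001, -1.0]]
contact_force: [0.3, -0.4, 0.2]
width: 0.549
grip_force: 0.0
```

>>> carry_out(delta_pos=[[0, 0, 0], [0, 0, 0], [0, 0, 0], [0, 0, 0]], rotation=[[0, 0, 0], [0, 0, 0], [0, 0, 0], [0, 0, 0]])

```text
time_s: 32.6
ee_pos: [0.5127, 0.052, 0.2365]
orientation: [[-0.114, 0.993, 0.002], [0.993, 0.114, -0.0], [-0.001, 0.002, -1.0]]
contact_force: [-0.1, -0.2, 0.2]
width: 0.551
grip_force: 0.0
```

Run:
```python
from h import *
st(); plan([(np.array([.5126,.0565,.139]),down(YR))])
```

```text
t 32.6 pos [0.5127 0.052  0.2365] F [-0.1 -0.2  0.2] w 51.8 grip 0.0 q [-0.56  0.47  0.58  1.88 -0.33  0.88  0.31]
[0.023, 0.001, 0.488] [0.003, 0.001, -0.003] mm 97
  at [0.5126 0.0565 0.1389]
```

>>> carry_out(delta_pos=[[0.02, 0, 0.15], [0.02, 0, 0.3], [0.02, 0, 0.42], [0.02, 0, 0.488], [0.02, 0, 0.488]], rotation=[[0, 0, 0], [0, 0, 0], [0, 0, 0], [0, 0, 0], [0, 0, 0]])

```text
time_s: 33.02
ee_pos: [0.5105, 0.0565, 0.1363]
orientation: [[-0.115, 0.993, -0.003], [0.993, 0.115, -0.001], [-0.001, -0.003, -1.0]]
contact_force: [-0.6, 0.0, 0.3]
width: 0.548
grip_force: 0.0
```

>>> carry_out(delta_pos=[[0, 0, 0], [0, 0, 0], [0, 0, 0], [0, 0, 0], [0, 0, 0]], rotation=[[0, 0, 0], [0, 0, 0], [0, 0, 0], [0, 0, 0], [0, 0, 0]], hand=1, newtons=30)

```text
time_s: 33.43
ee_pos: [0.5126, 0.0572, 0.1397]
orientation: [[-0.117, 0.993, 0.003], [0.993, 0.117, -0.0], [-0.0, 0.003, -1.0]]
contact_force: [-1.6, -0.7, 6.9]
width: 0.29
grip_force: 30.0
```

>>> carry_out(delta_pos=[[0, 0, 0], [0, 0, 0], [0, 0, 0]], rotation=[[0, 0, 0], [0, 0, 0], [0, 0, 0]])

```text
time_s: 33.68
ee_pos: [0.5126, 0.0572, 0.1397]
orientation: [[-0.117, 0.993, 0.003], [0.993, 0.117, -0.0], [-0.0, 0.003, -1.0]]
contact_force: [-1.4, -0.3, 7.9]
width: 0.284
grip_force: 30.0
```

>>> carry_out(delta_pos=[[0.03, 0, 0], [0.06, 0, 0], [0.09, 0, 0], [0.115, 0, 0], [0.128, 0, 0]], rotation=[[0, 0, 0], [0, 0, 0], [0, 0, 0], [0, 0, 0], [0, 0, 0]])

```text
time_s: 34.1
ee_pos: [0.5098, 0.0812, 0.1397]
orientation: [[-0.117, 0.993, 0.003], [0.993, 0.117, -0.003], [-0.003, 0.003, -1.0]]
contact_force: [-1.6, -9.0, 7.7]
width: 0.294
grip_force: 30.0
```

>>> carry_out(delta_pos=[[0, 0, 0], [0, 0, 0], [0, 0, 0], [0, 0, 0]], rotation=[[0, 0, 0], [0, 0, 0], [0, 0, 0], [0, 0, 0]])

```text
time_s: 34.43
ee_pos: [0.5098, 0.0811, 0.1397]
orientation: [[-0.116, 0.993, 0.003], [0.993, 0.116, -0.002], [-0.002, 0.003, -1.0]]
contact_force: [-2.4, -3.6, 7.2]
width: 0.289
grip_force: 30.0
```

```bash
python3 -c "
from h import *
st(); print(sense()['torque'])"
```

```text
t 34.4333 pos [0.5098 0.0811 0.1397] F [-2.4 -3.6  7.2] w 27.1 grip 30.00389188528061 q [-0.54  0.61  0.49  1.98 -0.45  0.66  0.36]
[-1.06959099  0.66107816  0.02684231]
```

>>> carry_out(delta_pos=[[0, 0, 0], [0, 0, 0], [0, 0, 0], [0, 0, 0], [0, 0, 0]], rotation=[[0, 0, 0], [0, 0, 0], [0, 0, 0], [0, 0, 0], [0, 0, 0]], hand=-0.1)

```text
time_s: 34.85
ee_pos: [0.5096, 0.0831, 0.1386]
orientation: [[-0.117, 0.993, 0.002], [0.993, 0.117, -0.0], [-0.001, 0.002, -1.0]]
contact_force: [0.6, -0.2, 0.4]
width: 0.544
grip_force: 0.0
```

>>> carry_out(delta_pos=[[0, 0, -0.15], [0, 0, -0.35], [0, 0, -0.55], [0, 0, -0.7], [0, 0, -0.7]], rotation=[[0, 0, 0], [0, 0, 0], [0, 0, 0], [0, 0, 0], [0, 0, 0]])

```text
time_s: 35.27
ee_pos: [0.513, 0.0828, 0.2843]
orientation: [[-0.117, 0.993, 0.013], [0.993, 0.117, 0.002], [0.001, 0.013, -1.0]]
contact_force: [0.2, 0.9, 0.6]
width: 0.548
grip_force: 0.0
```

>>> carry_out(delta_pos=[[0, 0, 0], [0, 0, 0], [0, 0, 0], [0, 0, 0], [0, 0, 0]], rotation=[[0, 0, 0], [0, 0, 0], [0, 0, 0], [0, 0, 0], [0, 0, 0]])

```text
time_s: 35.68
ee_pos: [0.5087, 0.0827, 0.2775]
orientation: [[-0.117, 0.993, -0.0], [0.993, 0.117, -0.001], [-0.001, -0.0, -1.0]]
contact_force: [0.2, 0.7, -0.3]
width: 0.55
grip_force: 0.0
```

Run:
```python
from h import *
st(); g=[.5033,-.2138,.057]
p,d,i=cam("scene"); check_stand(pts(d,i),g,.09)
for y in(-.09,-.02,.05): board_view(g,y)
p,d,i=cam("side"); cv2.imwrite("pics/s6.png",cv2.resize(p[120:385,230:430],None,fx=2.2,fy=2.2,interpolation=cv2.INTER_CUBIC))
p,d,i=cam("wrist"); w=pts(d,i).reshape(-1,3)
k=(w[:,2]>.12)&(w[:,2]<.16)&(w[:,1]>.03)&(w[:,1]<.1)&(abs(w[:,0]-.51)<.04)
print(k.sum(),np.percentile(w[k],[2,50,98],axis=0))
```

```text
t 35.6833 pos [0.5087 0.0827 0.2775] F [ 0.2  0.7 -0.3] w 51.7 grip 0.0 q [-0.65  0.43  0.62  1.83 -0.29  0.98  0.22]
  y 0.09 0 x 0
  y 0.07 143 x 0.002
  y 0.11 140 x -0.0005
  end 0.1562
  z 0.0 0.02 131 face x [0.0064 0.0115 0.021 ]
  z 0.025 0.05 128 face x [0.0047 0.0078 0.012 ]
  z 0.05 0.08 159 face x [0.0037 0.0079 0.0111]
  z 0.08 0.1 112 face x [0.003  0.006  0.0093]
  extent y [-0.1219 -0.0319] z [0.1204]
  z 0.0 0.02 134 face x [0.0065 0.011  0.0229]
  z 0.025 0.05 140 face x [0.0053 0.0087 0.0116]
  z 0.05 0.08 160 face x [0.0047 0.0073 0.0113]
  z 0.08 0.1 117 face x [0.0035 0.0068 0.0102]
  extent y [-0.0789  0.0382] z [0.1208]
  z 0.0 0.02 132 face x [0.0058 0.0111 0.0214]
  z 0.025 0.05 122 face x [0.0053 0.0084 0.0113]
  z 0.05 0.08 160 face x [0.0048 0.0081 0.0115]
  z 0.08 0.1 111 face x [0.003  0.0065 0.0098]
  extent y [-0.0094  0.0822] z [0.1205]
846 [[0.49734045 0.06542624 0.13535212]
 [0.50962753 0.08155327 0.14730907]
 [0.52336634 0.09822073 0.15083055]]
```

View pics/s6.png

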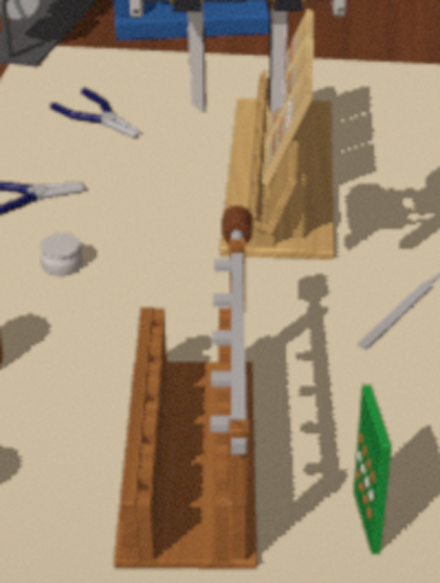

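The knob at (237,222) is home, measured within 0.2 mm of where it started. The boards lean on the stand near (290,100) and the rack is empty.

```bash
python3 -c "
from cell import *
print(close_job())"
```

```text
the job is handed in; nothing more can be done
None
```

The job is handed in: all three boards stand on the display ledge leaning on the rest, the lock knob is back home, and no tool or tin was touched; `close_job()` gave no verdict.

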